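Fit the loose peg in the desk rack and hang the scissors on it

ROBOT

A 7-joint arm with a two-finger parallel gripper is mounted at the origin on a cart in front of the work surface, level with it; the furniture and walls round the work are solid. World frame = base frame: x ahead of the robot, y to its left, z up, the work surface at z = 0. Lengths are in m, angles in rad, forces in N, time in s.
With the tool pointing down it reaches from about 0.35 to 0.9 m from the base axis. Payload 8.1 kg.
Tool frame: the origin (TCP) lies on the centre line of the jaws, within the pads' length; the fingertips stand 19 mm ahead of it and the grasp point (between the pads) is the TCP (arm.tip_reach is the distance from the TCP to the fingertips, in m); z points along the fingers, y is the line along which they close (so a half turn about z gives the same grasp; the last joint's range is limited). The gripper opens to 92 mm and grips with 3 to 60 N. Pads are 19 mm wide; open, the fingers measure 130 mm over their backs; the gripper's body (75 mm by 190 mm) begins 47 mm behind the grasp point.
Start: joints at [1.077, 0.434, 0.025, 1.573, -0.012, 1.134, -0.075], TCP at [0.238, -0.578, 0.246] pointing down, gripper open.
Joint ranges: [-2.62, 2.62], [-0.44, 2.09], [-1.27, 1.32], [0.08, 2.57], [-1.32, 4.46], [0.12, 2], [-2.74, 2.74]. Speed limits (rad/s): [2.22, 2.22, 3.01, 3.01, 3.14, 3.14, 3.14].

INTERFACE

Orientations are given as a rotation vector (axis times angle).
In Python, from cell import arm gives the robot as it stands.
- The arm moves only by the tool arm_command, never from a script. Its argument "targets" is a list that holds one entry, the list of rows, each a list of 6 numbers: the shift along the tool's x, y, z in m, then the turn, a rotation vector about the tool's x, y, z in rad. A call has 1 to 10 rows; each row shifts and turns the commanded pose from where the row before left it, along the tool's axes as they then stand; what a row does not reach is not made up. A row lasts 1/8 s, in which the tool goes at most 62.5 mm and 10.7 degrees, less where a joint would pass 70% of its speed; a pose out of reach is approached as far as the arm can. A call with a gripper value outside its range is refused whole. "jaw" is the finger opening in m, from 0 to 0.0918, set as the call begins (left out, the last holds). The fingers move at their own pace and stop on an object; "newtons" is the grip in N (left out, the last holds). Time passes only in rows, so rows that do not move let the fingers close. It gives the time, the measured TCP pose, the force, the opening and the grip force at its end, in the units of the state.
- arm.observe(): the state, without advancing time (a new reading comes with each control period).
- arm.get_image(name): name is "side" or "top"; returns a dict with "pixels" (480x640x3 uint8, red, green, blue), "z_map" (480x640 float32, m along the optical axis (not along the pixel's ray), 0 where there is no reading), "fx", "fy", "cx", "cy" (pixels), "xyz" and "rotation" of the camera in the world. Camera axes: x right, y down, z forward; pixel columns grow to the right and rows downward; lengths in m; the calibration is good to about 2 mm. A picture is of the moment at which its call begins.
- arm.sign_off(): hands the job in; it is judged then, once.
The state is a dict: "clock": time; "joints": joint angles; "dq": joint speeds; "joint_efforts": joint torques, N m; "position": TCP position; "ee_rot": TCP orientation; "force": force on the tool from outside, world axes, zero at the start; "ft_torque": the same for the moment, N m; "width": opening from 0.0 (shut) to 1.0 (fully open); "gripper_force": force on a finger pad.
Only numpy, scipy, OpenCV 4.12 (cv2) and the standard library are available. Lean on these libraries where they do the work, as an engineer would, in place of code of your own. Each camera call takes 0.05 s, during which the arm holds its last target. There are 200 camera calls.

TASK

Put the scissors back on the desk rack: push the loose wooden peg, shank first, into the empty hole of the rack's rail until its square collar sits against the rail, then hang the scissors on that peg by one of their finger loops, blades hanging down freely. Leave the mug and the remote where they are.

Things in the scene. Friction and masses are not known exactly. Their poses are not given: they have to be found in the camera images.
- peg: Loose turned wooden peg, 119 mm long. Origin on its axis in the middle of the stem, x axis towards the end for the rail. Along x: knob 15 mm dia. from -44 to -31 mm; stem 12 mm dia. from -31 to 31; square collar 20 x 20 from 31 to 37; shank 13 mm dia. from 37 to 75, nose chamfered.
- peg_collar (a point): Point on the peg's axis at the face of the square collar that comes to sit against the rail (37 mm from the peg's origin); axes as the peg's.
- rack: Fixed wooden rack: a rail 440 mm wide, 70 high, 30 thick on two posts, leaning back 13 degrees, top 280 mm up, over a plinth 16 mm high whose front is 56 mm before the origin. Pegs 130 mm apart: left (+y) a fixed peg with a tape roll, right one with a steel rule, middle the empty hole. Fixed pegs stand out 81 mm. Origin on the desk below the hole; x away from robot, y along the rail.
- hole (a point): Centre of the empty hole's mouth on the rail's front, 245 mm above the desk, 35 mm below the rail's top. Hole 15 mm diameter, chamfered, straight through the 30 mm rail. x axis points into the hole (13 degrees downward), y along the rail.
- scissors: Shut rigid scissors, blue handles, 199 mm long, 87 wide, 9 thick, lying flat, 70 g. Origin under the middle; y axis from blade tips (-100 mm) to finger loops (+98), z square to the flat. Blades 15 wide, 4 thick. Neck from y = 20 to 40: 16 wide, 9 thick, best gripped at y = 24 with fingers opened 35 mm at most, as the loops begin at y = 36. Balance near y = 10.
- loop_big (a point): Centre of the bigger finger loop's opening, at x = -22, y = 68, z = 4.5 mm of the scissors: oval, 48 mm along and 22 mm across the scissors, turned 18 degrees (far end towards the middle line); bar 9 mm thick. Axes as the scissors'.
- loop_small (a point): Centre of the smaller finger loop's opening, at x = 22, y = 68, z = 4.5 mm of the scissors: oval 39 x 20 mm, turned 30 degrees the other way. Axes as the scissors'.
- mug: White mug, 82 mm wide, 94 mm high, standing at the right; a bystander. Origin under its middle.
- remote: Black remote control, 173 x 45 x 19 mm, lying at the left near the robot; a bystander. Origin under its middle.

How it is judged:
On the way:
1. the peg's shank is in the empty hole, collar against the rail (x of peg_collar in the frame of hole above -0.005 m and distance between peg_collar and hole below 0.006 m and angle between the x axis of peg and the x axis of hole, either way round below 0.15 rad), for 0.2 s.
At the end, for the whole second after the job is handed in: Peg in the hole: collar within 6 mm of the rail, axis within 9 degrees. Scissors swaying gently at most, borne by that peg with its stem through a finger loop (loop centre beside the stem, under 24 mm off its axis), flat side within 20 degrees of upright, middle 110 to 200 mm up (x of peg_collar in the frame of hole above -0.006 m and distance between peg_collar and hole below 0.007 m and angle between the x axis of peg and the x axis of hole, either way round below 0.16 rad and ((x of loop_big in the frame of peg between -0.037 and 0.037 m and y of loop_big in the frame of peg between -0.024 and 0.024 m and z of loop_big in the frame of peg between -0.024 and 0.024 m) or (x of loop_small in the frame of peg between -0.037 and 0.037 m and y of loop_small in the frame of peg between -0.024 and 0.024 m and z of loop_small in the frame of peg between -0.024 and 0.024 m)) and contact force between scissors and peg above 0.15 N and angle between scissors's own z axis and vertical between 1.22 and 1.92 rad and linear speed of scissors below 0.12 m/s and angular speed of scissors below 1.5 rad/s and height (world z) of scissors between 0.11 and 0.2 m); the robot touches nothing.
It fails at once if the mug is pushed away or knocked over (distance of mug from where it was at the start of the episode above 0.03 m or angle between mug's own z axis and vertical above 0.4 rad).
It fails at once if the remote is pushed away (distance of remote from where it was at the start of the episode above 0.03 m).
It also fails if it takes over 72 s, if anything falls off the work surface, if the arm or the gripper's body presses on something with over 40 N, if the wrist force passes 120 N, or if a joint passes its speed limit or range.

## Working session

There is one attempt and no reset: what is moved stays moved. The work goes in short steps, Python scripts to look and compute and a tool call to move; the robot and the scene stay as the last step left them, time stands still between calls to the robot, and variables do not carry over. Pictures are saved under pics/ and viewed, at most 10 in all, crops included, and the job is handed in when it is done.

Besides the shell and the picture viewer there is one more tool, called after ">>>" in YAML: its name, and indented under it one key for each argument. arm_command: Moves the arm, as the interface text tells. Its arguments: {"type":"object","properties":{"targets":{"type":"array","items":{"type":"array","items":{"type":"array","items":{"type":"number"}}}},"jaw":{"type":"number"},"newtons":{"type":"number"}},"required":["targets"]}

```bash
mkdir -p pics; ls; python3 - <<'E'
from cell import arm
import cv2,numpy as np
print(arm.observe(), arm.tip_reach)
for n in("top","side"):
    d=arm.get_image(n); cv2.imwrite(f"pics/{n}0.png",d["pixels"][:,:,::-1]); np.savez(f"{n}0.npz",**d)
    print(n,d["fx"],d["fy"],d["cx"],d["cy"],d["xyz"],d["rotation"],(d["z_map"]>0).mean())
E
```

```text
pics
{'clock': 0.0, 'joints': array([ 1.07743548,  0.43519753,  0.02497176,  1.57409464, -0.01161399,
        1.13399229, -0.07508187]), 'dq': array([-0.00058376, -0.0025149 ,  0.00039019,  0.00013361,  0.00168916,
        0.00025905,  0.00055624]), 'joint_efforts': array([-3.10181713e-04, -6.67841792e+01,  9.84654464e-01, -3.14451635e+01,
       -6.05817069e-02,  4.27524000e-02,  9.65462914e-05]), 'position': array([ 0.23782934, -0.57746279,  0.24496169]), 'ee_rot': array([-3.08037832e+00, -6.09532182e-01,  6.65446373e-04]), 'force': array([-0.43394578, -0.07222899, -0.07364661]), 'ft_torque': array([ 0.0097267 , -0.0424544 , -0.00484606]), 'gripper_force': 0.0, 'width': 1.0019211999520485} 0.019
top 597.7122173969693 597.7122173969693 323.77284892714755 243.5516611655788 [ 0.30320842 -0.08297505  1.63305698] [-2.13946807  2.12876981 -0.15796892] 0.9959733072916667
side 485.40629495144293 485.40629495144293 315.6509991617473 233.06493520978768 [0.26471548 1.06006083 0.66433648] [-0.26120046  2.50154284 -1.66088232] 0.9543326822916667
```

View pics/top0.png

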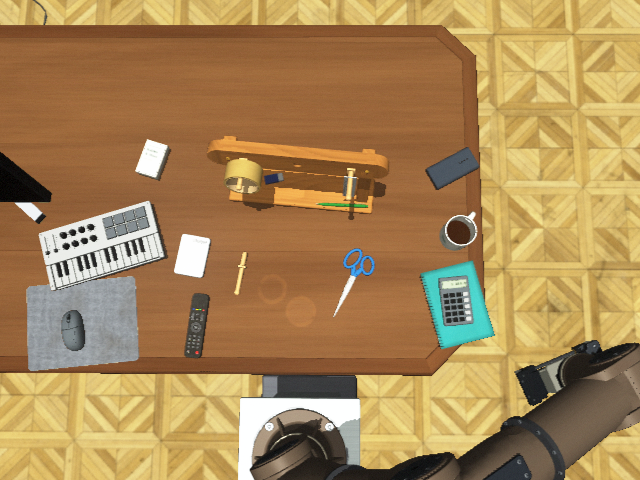

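View pics/side0.png

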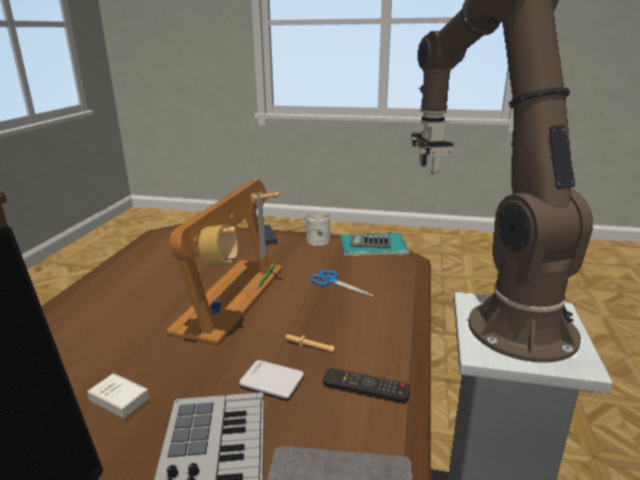

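The top view shows the peg at about (240,272), the scissors at (352,280), the rack rail from (210,150) to (388,165), the mug at (460,231) and the remote at (197,325). In the side view the peg is at (310,343) and the scissors at (340,283). Next I'll zoom in on these.

```bash
cat > h.py <<'E'
import numpy as np,cv2
from scipy.spatial.transform import Rotation as R
def load(n):
    return dict(np.load(n+".npz"))
def world(d,u,v,z=None):
    "pixel -> world by depth"
    u=np.asarray(u);v=np.asarray(v)
    z=d["z_map"][np.round(v).astype(int),np.round(u).astype(int)] if z is None else z
    c=np.stack([(u-d["cx"])/d["fx"]*z,(v-d["cy"])/d["fy"]*z,z],-1)
    return R.from_rotvec(d["rotation"]).apply(c)+d["xyz"]
def plane(d,u,v,h):
    "pixel -> world on plane z=h"
    p=world(d,u,v,np.ones(np.shape(u)))-d["xyz"]
    return d["xyz"]+p*((h-d["xyz"][2])/p[...,2])[...,None]
def pix(d,p):
    c=R.from_rotvec(d["rotation"]).inv().apply(np.asarray(p)-d["xyz"])
    return c[...,0]/c[...,2]*d["fx"]+d["cx"],c[...,1]/c[...,2]*d["fy"]+d["cy"]
E
python3 - <<'E'
from h import *
t=load("top0");s=load("side0")
def crop(d,x,y,w,h,k): return cv2.resize(d["pixels"][y:y+h,x:x+w,::-1],(w*k,h*k),interpolation=cv2.INTER_CUBIC)
a=np.zeros((600,800,3),np.uint8)
for im,x,y in[(crop(t,205,130,190,90,4)[:, :760],0,0),(crop(t,225,245,30,55,4),0,365),(crop(t,325,240,55,58,4),130,365),(crop(s,280,330,60,25,4),360,365),(crop(s,165,175,110,58,4),360,368)]:
    h,w=im.shape[:2];h=min(h,600-y);w=min(w,800-x);a[y:y+h,x:x+w]=im[:h,:w]
cv2.imwrite("pics/c0.png",a)
for n,d in(("t",t),("s",s)):
  P=world(d,*np.meshgrid(np.arange(640),np.arange(480)))
  hsv=cv2.cvtColor(d["pixels"],cv2.COLOR_RGB2HSV)
  # desk height
  for nm,(x,y,w,h) in {"peg":(225,245,30,55) if n=="t" else (280,330,60,25),"sc":(325,240,55,80) if n=="t" else (300,265,80,35)}.items():
    Q=P[y:y+h,x:x+w]; r=Q[...,2]; print(n,nm,"desk",np.median(r), "pct",np.percentile(r,[2,50,90,98,99.8]))
    H=hsv[y:y+h,x:x+w]; 
    m=(H[...,0]>95)&(H[...,0]<125)&(H[...,1]>110) if nm=="sc" else r>0.004
    q=Q[m]; print(m.sum(),q.mean(0),q.min(0),q.max(0))
    if nm=="peg":
      c=q.mean(0);u=np.linalg.svd(q-c)[2][0];tt=(q-c)@u;print(u,tt.min(),tt.max(),c+u*tt.min(),c+u*tt.max())
E
```

```text
Traceback (most recent call last):
  File "h.py", line 10, in world
    return R.from_rotvec(d["rotation"]).apply(c)+d["xyz"]
           ~~~~~~~~~~~~~~~~~~~~~~~~~~~~~~~~~~^^^
  File "scipy/spatial/transform/_rotation.pyx", line 2580, in scipy.spatial.transform._rotation.Rotation.apply
ValueError: Expected input of shape (3,) or (P, 3), got (480, 640, 3).
```

View pics/c0.png

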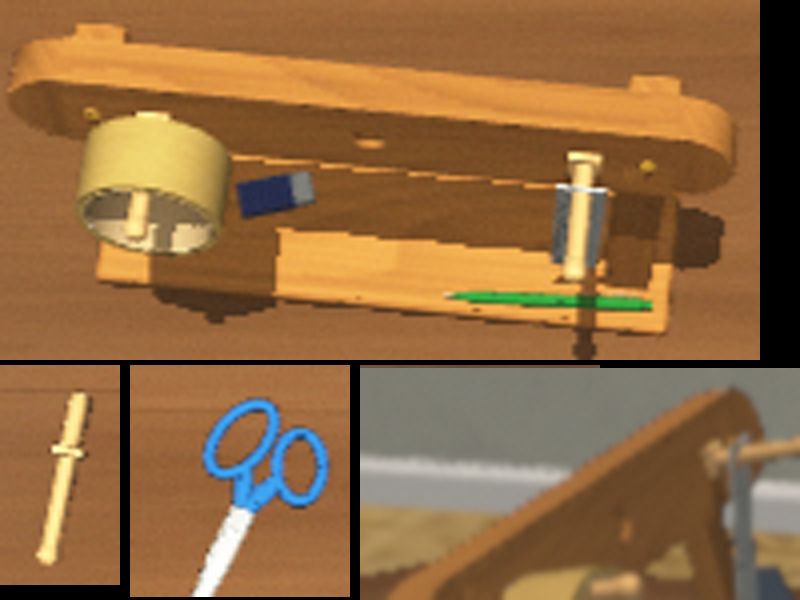

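The crop shows the hole at top (297.5,165.7) and side (231.8,215). The peg's shank points away from the robot with its knob near (236,295), and the scissors' bigger loop is on the left.

```bash
sed -i 's/return R.from_rotvec(d\["rotation"\]).apply(c)+d\["xyz"\]/return c@R.from_rotvec(d["rotation"]).as_matrix().T+d["xyz"]/' h.py
python3 - <<'E'
from h import *
t=load("top0");s=load("side0")
for n,d in(("t",t),("s",s)):
  P=world(d,*np.meshgrid(np.arange(640),np.arange(480)))
  hsv=cv2.cvtColor(d["pixels"],cv2.COLOR_RGB2HSV)
  for nm,(x,y,w,h) in {"peg":(225,245,30,55) if n=="t" else (280,330,60,25),"sc":(325,240,55,80) if n=="t" else (305,265,75,35)}.items():
    Q=P[y:y+h,x:x+w]; H=hsv[y:y+h,x:x+w]; r=Q[...,2]
    print(n,nm,"desk z",np.median(r).round(4))
    if nm=="sc":
      m=(H[...,0]>95)&(H[...,0]<125)&(H[...,1]>110); w_=(H[...,1]<70)&(H[...,2]>140)
      print("blue",m.sum(),Q[m].mean(0).round(4),"white",w_.sum(),Q[w_].mean(0).round(4), "z95",np.percentile(Q[m][:,2],[50,95]).round(4))
      q=Q[m|w_]
      # loop centres: holes inside blue mask
      M=(m|w_).astype(np.uint8);cs,hi=cv2.findContours(M,cv2.RETR_CCOMP,cv2.CHAIN_APPROX_NONE)
      for c,hh in zip(cs,hi[0]):
        if hh[3]>=0 and len(c)>6:
          g=c[:,0].mean(0)+[x,y];print(" loop hole",g,plane(d,g[0],g[1],0.0045).round(4),len(c))
    else:
      m=r-np.median(r)>0.004; q=Q[m]
    c=q.mean(0);u=np.linalg.svd(q-c)[2][0];u*=np.sign(u[0]);tt=(q-c)@u
    print(m.sum(),"c",c.round(4),"dir",u.round(4),"ends",(c+u*tt.min()).round(4),(c+u*tt.max()).round(4))
# hole by two rays
def ray(d,u,v): p=world(d,u,v,1.0)-d["xyz"];return d["xyz"],p/np.linalg.norm(p)
def tri(a,b):
  (o1,d1),(o2,d2)=ray(t,*a),ray(s,*b)
  k=np.linalg.lstsq(np.stack([d1,-d2],1),o2-o1,rcond=None)[0];p,q=o1+k[0]*d1,o2+k[1]*d2
  return (p+q)/2,np.linalg.norm(p-q)
print("hole",tri((297.5,165.7),(231.8,215.)),world(t,297.5,164.),world(s,231,214))
# rail front plane from top depth: sample on front face
uu,vv=np.meshgrid(np.arange(265,340),np.arange(155,172));
P=world(t,uu,vv).reshape(-1,3)
P=P[(P[:,2]>.215)&(P[:,2]<.275)]
for _ in range(5):
  c=P.mean(0);n=np.linalg.svd(P-c)[2][2];n*=np.sign(n[0]);e=(P-c)@n;P=P[abs(e)<2.0*max(e.std(),5e-4)]
print("rail plane",len(P),c,n,e.std(),"tilt",np.degrees(np.arcsin(-n[2])),"yaw",np.degrees(np.arctan2(n[1],n[0])))
d=ray(t,297.5,165.7)[1];print("hole by plane",t["xyz"]+d*((c-t["xyz"])@n)/(d@n))
d=ray(s,231.8,215)[1];print("hole by plane side",s["xyz"]+d*((c-s["xyz"])@n)/(d@n))
E
```

```text
t peg desk z -0.0003
372 c [0.4781 0.1573 0.045 ] dir [ 0.1107  0.1494 -0.9826] ends [ 0.2992 -0.0841  1.6324] [ 0.4841  0.1655 -0.0089]
t sc desk z 0.0002
blue 326 [ 0.5074 -0.1595  0.0086] white 210 [ 0.4312 -0.1247  0.0119] z95 [0.0087 0.0157]
 loop hole [358.20833333 264.875     ] [ 0.5043 -0.1597  0.0045] 24
 loop hole [366.97222222 265.        ] [ 0.5041 -0.1838  0.0045] 36
 loop hole [352.175 258.075] [ 0.5231 -0.1432  0.0045] 40
326 c [ 0.4775 -0.1458  0.0099] dir [ 0.1574 -0.0622 -0.9856] ends [ 0.2208 -0.0443  1.6175] [ 0.4814 -0.1474 -0.0143]
s peg desk z -0.0019
305 c [0.4735 0.2046 0.0361] dir [ 0.1997 -0.7904 -0.5792] ends [0.2576 1.0595 0.6626] [ 0.4873  0.1503 -0.0037]
s sc desk z -0.0026
blue 221 [ 0.509  -0.1505  0.0078] white 129 [ 0.4279 -0.1215  0.0009] z95 [0.0055 0.0083]
 loop hole [319.22222222 279.74074074] [ 0.5233 -0.1395  0.0045] 27
 loop hole [328.5        273.94444444] [ 0.5041 -0.1797  0.0045] 18
221 c [ 0.4791 -0.1398  0.0053] dir [ 0.3351 -0.8576 -0.3901] ends [0.024  1.0248 0.5351] [ 0.5047 -0.2054 -0.0246]
hole (array([ 0.71570969, -0.00304394,  0.2390686 ]), np.float64(5.193001002110388e-05)) [ 0.72021763 -0.00294178  0.23809975] [ 0.7204442  -0.00960813  0.23899375]
rail plane 785 [ 0.71697085 -0.01132778  0.24651596] [ 0.97015224 -0.09301254 -0.22394934] 0.0012086746692255002 tilt 12.94110348931256 yaw -5.47644648366777
hole by plane [ 0.71588889 -0.00301172  0.238375  ]
hole by plane side [ 0.71595158 -0.0035508   0.23887045]
```

```bash
python3 - <<'E'
from h import *
t=load("top0");s=load("side0")
for n,d in(("t",t),("s",s)):
  P=world(d,*np.meshgrid(np.arange(640),np.arange(480)))
  hsv=cv2.cvtColor(d["pixels"],cv2.COLOR_RGB2HSV).astype(int)
  x,y,w,h=(225,245,30,55) if n=="t" else (280,330,60,25)
  H=hsv[y:y+h,x:x+w];Q=P[y:y+h,x:x+w]
  thr=cv2.threshold(d["pixels"][y:y+h,x:x+w].sum(2).astype(np.float32),0,255,0)[0]
  g=d["pixels"][y:y+h,x:x+w,1]; m,M=cv2.threshold(g,0,255,cv2.THRESH_OTSU)
  k,l,st,ce=cv2.connectedComponentsWithStats(M);i=1+st[1:,4].argmax();v,u=np.nonzero(l==i)
  z=Q[v,u,2];print(n,"peg px",len(u),"z pct",np.percentile(z,[50,90,97]).round(4))
  B=plane(d,u+x,v+y,0.008)[:,:2]
  vx,vy,cx,cy=cv2.fitLine(B.astype(np.float32),cv2.DIST_HUBER,0,.001,.001).ravel();a=np.array([vx,vy])*np.sign(vx);c=np.array([cx,cy])
  T=(B-c)@a;o=(B-c)@[-a[1],a[0]]
  print("axis",a.round(4),"yaw",np.degrees(np.arctan2(a[1],a[0])).round(2),"ends",(c+a*T.min()).round(4),(c+a*T.max()).round(4),"len",np.ptp(T).round(4))
  bins=np.arange(T.min(),T.max(),.006)
  print("width profile",[(int(1000*(b-T.min())),round(1000*np.ptp(o[(T>=b)&(T<b+.006)]))) for b in bins])
print(t["pixels"][158:174,290:306,0])
print(s["pixels"][205:225,224:240,0])
# rail top edge near middle: top view depth columns
for u in (285,297,310):
  q=world(t,np.full(30,u),np.arange(145,175));print(u,q[:,[0,2]].round(3).tolist())
# rail top edge in y=rail ends
E
```

```text
t peg px 161 z pct [0.0146 0.019  0.0217]
axis [ 0.9863 -0.165 ] yaw -9.5 ends [0.4226 0.1732] [0.5385 0.1538] len 0.1175
width profile [(0, 11), (5, 9), (11, 6), (17, 9), (23, 8), (29, 9), (35, 9), (41, 8), (47, 9), (53, 6), (59, 9), (65, 6), (71, 19), (77, 17), (83, 8), (89, 9), (95, 10), (101, 9), (107, 9), (113, 6)]
s peg px 258 z pct [0.011  0.0146 0.0173]
axis [ 0.9714 -0.2376] yaw -13.74 ends [0.423  0.1764] [0.5421 0.1473] len 0.1226
width profile [(0, 13), (5, 20), (11, 17), (17, 16), (23, 14), (29, 16), (35, 17), (41, 17), (47, 17), (53, 14), (59, 17), (65, 17), (71, 14), (77, 21), (83, 27), (89, 17), (95, 18), (101, 17), (107, 14), (113, 17), (119, 9)]
[[110 112 115 117 115 116 120 102 115 120 121 122 127 146 153 153]
 [115 112 115 111 113 114 113 115 114 117 114 116 117 116 119 117]
 [119 124 118 117 122 118 117 119 117 116 115 115 118 116 115 118]
 [117 114 115 115 117 118 117 116 119 115 117 115 117 116 111 112]
 [121 120 116 116 115 116 114 114 117 117 116 112 118 118 120 117]
 [125 126 125 104  94 109 120 123 119 114 119 117 116 118 112 117]
 [120 120 123 121 106 113 
[... 2726 characters left out ...]
[0.722, 0.257], [0.72, 0.256], [0.724, 0.235], [0.72, 0.239], [0.719, 0.235], [0.718, 0.227], [0.716, 0.228], [0.713, 0.229], [0.711, 0.225], [0.712, 0.216], [0.711, 0.209], [0.763, 0.017], [0.761, 0.016], [0.759, 0.012]]
310 [[0.845, 0.008], [0.846, -0.004], [0.844, -0.007], [0.75, 0.271], [0.747, 0.271], [0.745, 0.269], [0.742, 0.271], [0.738, 0.276], [0.737, 0.274], [0.732, 0.279], [0.73, 0.279], [0.727, 0.28], [0.726, 0.277], [0.722, 0.281], [0.723, 0.271], [0.72, 0.272], [0.72, 0.263], [0.719, 0.26], [0.716, 0.259], [0.717, 0.25], [0.715, 0.246], [0.714, 0.244], [0.712, 0.241], [0.712, 0.233], [0.711, 0.227], [0.709, 0.224], [0.303, 1.633], [0.707, 0.215], [0.76, 0.018], [0.758, 0.014]]
```

```bash
cat >> h.py <<'E'
def frame(x,z):
    "rotation with tool x, z axes (z exact)"
    z=np.array(z,float);z/=np.linalg.norm(z);x=np.array(x,float);x-=z*(x@z);x/=np.linalg.norm(x)
    return R.from_matrix(np.stack([x,np.cross(z,x),z],1))
def rows(p,Rt,n=None,verbose=True):
    "N equal rows bringing the measured pose to p,Rt"
    from cell import arm
    s=arm.observe();R0=R.from_rotvec(s["ee_rot"]);rel=(R0.inv()*Rt).as_rotvec();d=R0.inv().apply(np.array(p)-s["position"])
    k=int(np.ceil(max(np.linalg.norm(d)/.055,np.linalg.norm(rel)/.17,1)));n=n or k
    A=sum(R.from_rotvec(rel*i/n).as_matrix() for i in range(n))
    print(n,"rows of",np.linalg.solve(A,d).round(4).tolist(),(rel/n).round(4).tolist(),"| total",d.round(4),rel.round(4))
HN=np.array([0.970,-0.093,-0.224])
E
python3 - <<'E'
from h import *
from cell import arm
print([a for a in dir(arm) if a[0]!='_'])
t=load("top0");s=load("side0")
def ray(d,u,v): p=world(d,u,v,1.0)-d["xyz"];return d["xyz"],p/np.linalg.norm(p)
(o1,d1),(o2,d2)=ray(t,297.3,164.9),ray(s,230.6,213.5)
k=np.linalg.lstsq(np.stack([d1,-d2],1),o2-o1,rcond=None)[0];print("hole",o1+k[0]*d1,o2+k[1]*d2)
a=np.radians(-10);x=[np.cos(a),np.sin(a),.035]
rows([.453,.168,.12],frame(x,[0.035*x[0],0.035*x[1],-1]))
E
```

```text
['PlanningError', 'get_image', 'observe', 'sign_off', 'tip_reach']
hole [ 0.71661061 -0.00275041  0.24266243] [ 0.71826375 -0.0022509   0.24318277]
15 rows of [0.0207, -0.0481, 0.0086] [-0.0007, 0.0023, 0.0377] | total [ 0.4829 -0.6072  0.1258] [-0.0112  0.0345  0.5652]
```

>>> arm_command:
  targets:
    - [[0.021,-0.048,0.006,0,0.002,0.038],[0.021,-0.048,0.006,0,0.002,0.038],[0.021,-0.048,0.006,0,0.002,0.038],[0.021,-0.048,0.006,0,0.002,0.038],[0.021,-0.048,0.006,0,0.002,0.038],[0.021,-0.048,0.006,0,0.002,0.038],[0.021,-0.048,0.006,0,0.002,0.038],[0.021,-0.048,0.006,0,0.002,0.038],[0.021,-0.048,0.006,0,0.002,0.038],[0.021,-0.048,0.006,0,0.002,0.038]]
  jaw: 0.05

```text
clock: 1.35
position: [0.3384, -0.0651, 0.1881]
ee_rot: [-3.138, -0.014, -0.031]
force: [1.1, -1.1, 0.3]
width: 0.547
gripper_force: 0.0
```

```bash
python3 - <<'E'
from h import *
from cell import arm
a=np.radians(-10);x=[np.cos(a),np.sin(a),.035]
rows([.453,.168,.10],frame(x,[0.035*x[0],0.035*x[1],-1]))
s=arm.observe();print(s["position"],s["joints"])
E
```

```text
5 rows of [0.0194, -0.048, 0.0182] [-0.0017, 0.003, 0.0367] | total [ 0.1149 -0.2317  0.0912] [-0.0085  0.0152  0.1834]
[ 0.33839437 -0.06507503  0.18806054] [ 0.39940843  0.05977644 -0.37089129  2.25706921  0.02409794  0.80900389
 -1.54894897]
```

>>> arm_command:
  targets:
    - [[0.019,-0.048,0.018,-0.002,0.003,0.037],[0.019,-0.048,0.018,-0.002,0.003,0.037],[0.019,-0.048,0.018,-0.002,0.003,0.037],[0.019,-0.048,0.018,-0.002,0.003,0.037],[0.019,-0.048,0.018,-0.002,0.003,0.037],[0,0,0,0,0,0],[0,0,0,0,0,0]]

```text
clock: 2.22
position: [0.4497, 0.166, 0.1005]
ee_rot: [3.124, -0.272, 0.051]
force: [-0.3, -0.3, 0.2]
width: 0.546
gripper_force: 0.0
```

```bash
python3 - <<'E'
from h import *
from cell import arm
a=np.radians(-10);x=[np.cos(a),np.sin(a),.035]
rows([.453,.168,.022],frame(x,[0.035*x[0],0.035*x[1],-1]),4)
s=arm.observe();print(s["position"],s["joints"].round(3))
d=arm.get_image("top");np.savez("t1.npz",**d);e=arm.get_image("side");np.savez("s1.npz",**e)
im=np.vstack([cv2.resize(d["pixels"][215:315,180:320],None,fx=3,fy=3),cv2.resize(e["pixels"][290:380,240:380],None,fx=3,fy=3)])
cv2.imwrite("pics/g1.png",im[:,:,::-1])
E
```

```text
4 rows of [0.0001, -0.0007, 0.0196] [0.0006, 0.0005, 0.0002] | total [ 0.0003 -0.0028  0.0786] [0.0025 0.002  0.0008]
[0.44966285 0.16596547 0.10051534] [-0.15   0.414 -0.422  2.08   0.304  0.679 -2.521]
```

View pics/g1.png

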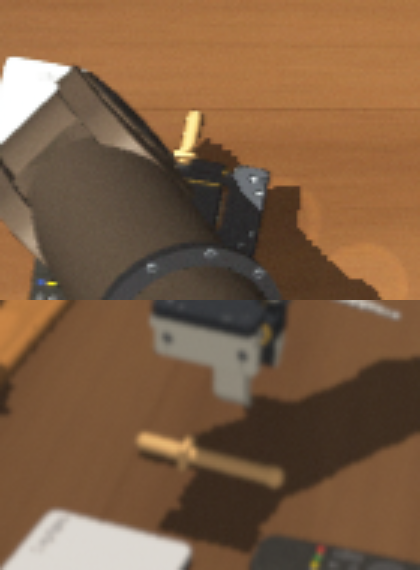

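The gripper hovers over the peg's stem, lined up with it; the collar and shank show ahead of the fingers. I'll go down and grip.

>>> arm_command:
  targets:
    - [[0,-0.001,0.02,0,0,0],[0,-0.001,0.02,0,0,0],[0,-0.001,0.02,0,0,0],[0,0,0.018,0,0,0],[0,0,0,0,0,0],[0,0,0,0,0,0]]

```text
clock: 3.08
position: [0.4539, 0.1684, 0.0238]
ee_rot: [3.125, -0.275, 0.055]
force: [-0.3, 0.3, 0.1]
width: 0.545
gripper_force: 0.0
```

>>> arm_command:
  targets:
    - [[0,0,0,0,0,0],[0,0,0,0,0,0],[0,0,0,0,0,0],[0,0,0,0,0,0],[0,0,0,0,0,0],[0,0,0,0,0,0]]
  jaw: 0
  newtons: 40

```text
clock: 3.82
position: [0.4535, 0.169, 0.023]
ee_rot: [3.125, -0.273, 0.053]
force: [0.2, 1.1, 2.1]
width: 0.115
gripper_force: 40.0
```

>>> arm_command:
  targets:
    - [[0,0,-0.04,0,0,0],[0,0,-0.04,0,0,0],[0,0,-0.04,0,0,0],[0,0,-0.04,0,0,0],[0,0,-0.04,0,0,0],[0,0,-0.03,0,0,0]]

```text
clock: 4.58
position: [0.4458, 0.1707, 0.2545]
ee_rot: [3.125, -0.273, 0.055]
force: [0.7, -0.2, -0.4]
width: 0.118
gripper_force: 40.0
```

```bash
python3 - <<'E'
from h import *
from cell import arm
s=arm.observe();print(s["position"],s["joints"].round(3),s["width"])
# place: peg origin 37+60 before hole
H=np.array([.7172,-.0025,.2437]);n=HN/np.linalg.norm(HN)
up=np.array([0,0,1])-n*n[2];up/=np.linalg.norm(up)
p=H-n*(.037+.012+.060)+up*.013
print(p);rows(p,frame(n,-up))
E
```

```text
[0.44578767 0.17072575 0.25450977] [-0.067  0.214 -0.502  1.898  0.147  1.035 -2.377] 0.11757474271305449
[0.61435457 0.00736044 0.28078892]
5 rows of [0.0377, 0.0276, -0.0078] [-0.0013, -0.0522, -0.0157] | total [ 0.1952  0.1317 -0.0193] [-0.0067 -0.2611 -0.0787]
```

>>> arm_command:
  targets:
    - [[0.038,0.028,-0.008,0,-0.052,-0.016],[0.038,0.028,-0.008,0,-0.052,-0.016],[0.038,0.028,-0.008,0,-0.052,-0.016],[0.037,0.027,-0.008,0,-0.052,-0.016],[0.037,0.027,-0.008,0,-0.052,-0.016],[0,0,0,0,0,0],[0,0,0,0,0,0],[0,0,0,0,0,0]]

```text
clock: 5.58
position: [0.6132, 0.0084, 0.2802]
ee_rot: [-3.101, 0.143, 0.35]
force: [-0.4, 0.6, 0.2]
width: 0.115
gripper_force: 40.0
```

```bash
python3 - <<'E'
from h import *
from cell import arm
H=np.array([.7172,-.0025,.2437]);n=HN/np.linalg.norm(HN)
up=np.array([0,0,1])-n*n[2];up/=np.linalg.norm(up)
rows(H-n*(.037+.012+.060)+up*.013,frame(n,-up),1)
d=arm.get_image("top");np.savez("t2.npz",**d);e=arm.get_image("side");np.savez("s2.npz",**e)
s=arm.observe();print(s["position"],s["joints"].round(3))
im=np.hstack([cv2.resize(d["pixels"][140:215,255:330],None,fx=5,fy=5,interpolation=2),cv2.resize(e["pixels"][170:245,200:275],None,fx=5,fy=5,interpolation=2)])
cv2.imwrite("pics/i1.png",im[:,:,::-1])
q=H-n*np.array([.022,.060,.109])[:,None];print(np.stack(pix(d,q)).round(1),np.stack(pix(e,q)).round(1))
E
```

```text
1 rows of [0.001, 0.001, -0.0009] [-0.0061, -0.0007, 0.0039] | total [ 0.001   0.001  -0.0009] [-0.0061 -0.0007  0.0039]
[0.61341448 0.00808692 0.28038225] [ 0.151  0.562 -0.383  1.326  0.13   1.504 -1.885]
[[296.1 294.2 291.7]
 [172.6 186.7 205.2]] [[238.7 252.2 270. ]
 [212.3 210.5 208.1]]
```

View pics/i1.png

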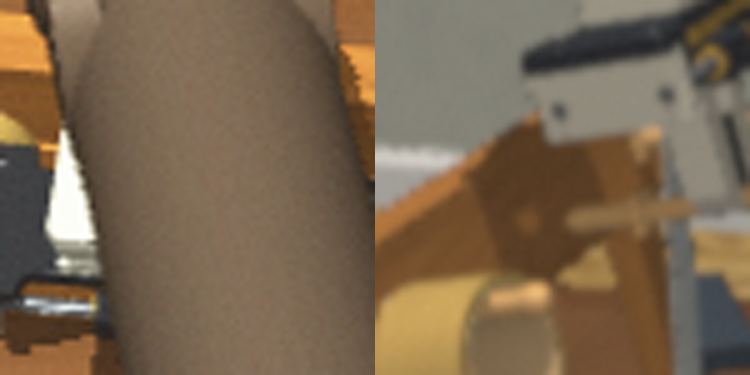

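The top view is blocked by the forearm. In the side crop the nose is at about (239,214) and the hole at (230.4,213.6), so the peg sits a little lower than planned. I'll fit its axis numerically.

```bash
python3 - <<'E'
from h import *
e=load("s2");g=e["pixels"].astype(int)
H=np.array([.7172,-.0025,.2437]);n=HN/np.linalg.norm(HN);up=np.array([0,0,1])-n*n[2];up/=np.linalg.norm(up);lat=np.cross(up,n)
cols=np.arange(237,264);c=[]
for u in cols:
  w=g[203:224,u].sum(1)-0.0; v=np.arange(203,224)
  hsv=None
  r=g[203:224,u]; print(u,(r[:,0]).tolist()) if u%4==0 else 0
rough=[]
P=world(e,*np.meshgrid(cols,np.arange(206,218)))
D=(P-H); 
for u in (240,242,244,246,249,256,258,260):
  j=u-237; print(u,[(206+i,)+tuple((1000*np.array([D[i,j]@n,D[i,j]@lat,D[i,j]@up])).round(0).astype(int)) for i in range(2,12)])
E
```

```text
240 [86, 87, 88, 88, 89, 90, 88, 94, 109, 128, 140, 139, 125, 105, 89, 87, 87, 87, 94, 117, 144]
244 [105, 101, 96, 94, 93, 91, 90, 99, 119, 136, 141, 134, 118, 98, 90, 101, 133, 161, 163, 156, 157]
248 [112, 113, 114, 116, 117, 116, 117, 121, 131, 140, 139, 130, 118, 109, 111, 115, 116, 115, 115, 116, 114]
252 [108, 106, 112, 112, 110, 110, 120, 128, 137, 142, 142, 139, 139, 136, 124, 113, 112, 114, 114, 117, 117]
256 [113, 111, 108, 101, 95, 103, 116, 129, 139, 139, 132, 120, 110, 104, 95, 89, 88, 89, 90, 89, 90]
260 [131, 119, 109, 105, 104, 106, 120, 136, 141, 136, 121, 105, 103, 104, 102, 101, 103, 103, 102, 105, 100]
240 [(208, np.int64(3), np.int64(-53), np.int64(-4)), (209, np.int64(-632), np.int64(1015), np.int64(286)), (210, np.int64(3), np.int64(-51), np.int64(-9)), (211, np.int64(1), np.int64(-47), np.int64(-10)), (212, np.int64(-29), np.int64(5), np.int64(2)), (213, np.int64(-28), np.int64(4), np.int64(-1)), (214, np.int64(-30), np.int64(10), np.int64(-2)), (215, np.int64(-30), np.int64(11), np.int64(-4)), (216, np.int64(-28), np.int64(8), np.int64(-7)), (217, np.int64(1
[... 2861 characters left out ...]
77), np.int64(7), np.int64(-9)), (215, np.int64(-10), np.int64(-113), np.int64(-47)), (216, np.int64(-9), np.int64(-114), np.int64(-50)), (217, np.int64(-9), np.int64(-112), np.int64(-52))]
260 [(208, np.int64(-16), np.int64(-123), np.int64(-31)), (209, np.int64(-83), np.int64(1), np.int64(1)), (210, np.int64(-84), np.int64(5), np.int64(0)), (211, np.int64(-83), np.int64(5), np.int64(-3)), (212, np.int64(-84), np.int64(7), np.int64(-4)), (213, np.int64(-82), np.int64(5), np.int64(-8)), (214, np.int64(-11), np.int64(-124), np.int64(-48)), (215, np.int64(-11), np.int64(-122), np.int64(-50)), (216, np.int64(-8), np.int64(-125), np.int64(-54)), (217, np.int64(-9), np.int64(-123), np.int64(-56))]
```

>>> arm_command:
  targets:
    - [[0,0.0005,-0.004,0,0,0.003],[0,0,0,0,0,0],[0.01,0,0,0,0,0],[0.01,0,0,0,0,0],[0,0,0,0,0,0],[0,0,0,0,0,0]]

```text
clock: 6.42
position: [0.6343, 0.0047, 0.2788]
ee_rot: [-3.101, 0.151, 0.352]
force: [-0.2, 0.3, 0.5]
width: 0.113
gripper_force: 40.0
```

>>> arm_command:
  targets:
    - [[0.005,0,0,0,0,0],[0.005,0,0,0,0,0],[0.004,0,0,0,0,0],[0,0,0,0,0,0]]

```text
clock: 6.92
position: [0.6484, 0.0037, 0.2758]
ee_rot: [-3.101, 0.15, 0.35]
force: [1.1, 2.8, -0.5]
width: 0.124
gripper_force: 40.0
```

```bash
python3 - <<'E'
from h import *
from cell import arm
s=arm.observe();print(s["position"],s["force"],s["ft_torque"])
e=arm.get_image("side");np.savez("s3.npz",**e)
cv2.imwrite("pics/i2.png",cv2.resize(e["pixels"][185:235,205:275,::-1],None,fx=8,fy=8,interpolation=2))
E
```

```text
[0.64841689 0.00371162 0.2758265 ] [ 1.06323661  2.81765296 -0.53511879] [ 0.58881598 -0.57447743  0.121553  ]
```

View pics/i2.png

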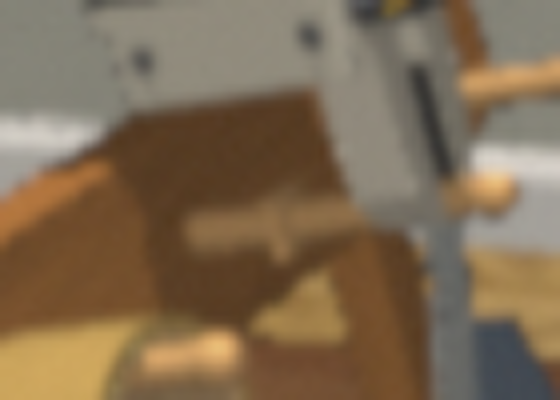

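The nose has reached or entered the hole at about (228.5,214), with little force. I'll push on.

>>> arm_command:
  targets:
    - [[0.005,0,0,0,0,0],[0.005,0,0,0,0,0],[0,0,0,0,0,0]]

```text
clock: 7.35
position: [0.6581, 0.0025, 0.2735]
ee_rot: [-3.101, 0.151, 0.35]
force: [0.7, 3.0, -0.6]
width: 0.116
gripper_force: 40.1
```

>>> arm_command:
  targets:
    - [[0.005,0,0,0,0,0],[0.005,0,0,0,0,0],[0,0,0,0,0,0]]

```text
clock: 7.72
position: [0.6678, 0.0016, 0.2713]
ee_rot: [-3.101, 0.151, 0.35]
force: [1.2, 5.0, 0.9]
width: 0.119
gripper_force: 40.1
```

>>> arm_command:
  targets:
    - [[0.004,-0.0005,0,0,0,0],[0.003,-0.0005,0,0,0,0],[0,0,0,0,0,0]]

```text
clock: 8.1
position: [0.6731, 0.0019, 0.2699]
ee_rot: [-3.101, 0.151, 0.356]
force: [-6.3, 4.1, 2.4]
width: 0.115
gripper_force: 40.0
```

>>> arm_command:
  targets:
    - [[0.003,0,0,0,0,0],[0.002,0,0,0,0,0],[0,0,0,0,0,0],[0,0,0,0,0,0]]

```text
clock: 8.6
position: [0.6735, 0.0022, 0.2693]
ee_rot: [-3.1, 0.148, 0.371]
force: [-25.9, 4.5, 10.9]
width: 0.12
gripper_force: 40.0
```

The collar point works out at (0.718,-0.002,0.244), which matches the hole, and the push force is rising, so it's seated. Release and retreat.

>>> arm_command:
  targets:
    - [[-0.003,0,0,0,0,0],[0,0,0,0,0,0],[0,0,0,0,0,0],[0,0,0,0,0,0]]
  jaw: 0.04

```text
clock: 9.1
position: [0.6764, 0.0011, 0.2694]
ee_rot: [-3.102, 0.152, 0.35]
force: [0.2, 0.4, -0.3]
width: 0.432
gripper_force: 0.0
```

>>> arm_command:
  targets:
    - [[0,0,-0.03,0,0,0],[0,0,-0.04,0,0,0],[-0.03,0,-0.04,0,0,0],[-0.05,0.02,0,0,0,0],[-0.05,0.03,0,0,0,0],[-0.05,0.03,0,0,0,0],[-0.03,0.04,0,0,0,0]]

```text
clock: 9.98
position: [0.4832, -0.1012, 0.4242]
ee_rot: [-3.102, 0.149, 0.348]
force: [0.9, -0.2, 0.1]
width: 0.435
gripper_force: 0.0
```

```bash
python3 - <<'E'
from h import *
from cell import arm
H=np.array([.7172,-.0025,.2437]);n=HN/np.linalg.norm(HN);up=np.array([0,0,1])-n*n[2];up/=np.linalg.norm(up);lat=np.cross(up,n)
s=arm.observe();print(s["position"],s["joints"].round(3))
d=arm.get_image("top");np.savez("t4.npz",**d);e=arm.get_image("side");np.savez("s4.npz",**e)
q=H-n*np.array([0,.006,.068,.081])[:,None];print(np.stack(pix(d,q)).round(1),np.stack(pix(e,q)).round(1))
im=np.hstack([cv2.resize(d["pixels"][140:215,255:330],None,fx=5,fy=5,interpolation=2),cv2.resize(e["pixels"][170:245,210:285],None,fx=5,fy=5,interpolation=2)])
cv2.imwrite("pics/i3.png",im[:,:,::-1])
x=np.array([.904,-.425,0]);rows([.474,-.143,.10],frame(x,[0,0,-1]))
E
```

```text
[ 0.4832182  -0.10119747  0.42421148] [ 0.371  0.289 -0.37   1.39   0.078  1.704 -1.662]
[[297.2 296.9 293.8 293.1]
 [164.5 166.7 189.7 194.6]] [[231.  233.1 255.  259.7]
 [213.3 213.  210.1 209.5]]
6 rows of [0.0072, 0.0058, 0.0538] [0.0059, 0.0369, 0.0555] | total [0.0674 0.0386 0.3178] [0.0355 0.2215 0.3333]
```

View pics/i3.png

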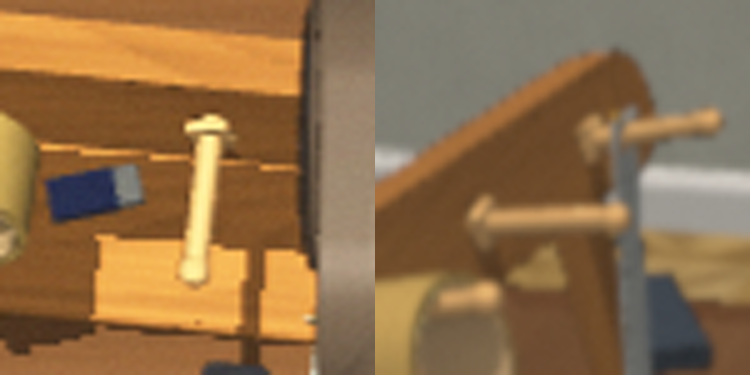

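The peg is seated: the collar is at top (296.6,165.5) and side (232,214), the knob at top (293.5,194) and side (258.5,213), sagging a few degrees. Now for the scissors.

>>> arm_command:
  targets:
    - [[0.007,0.006,0.054,0.006,0.037,0.056],[0.007,0.006,0.054,0.006,0.037,0.056],[0.007,0.006,0.054,0.006,0.037,0.056],[0.007,0.006,0.054,0.006,0.037,0.056],[0.007,0.006,0.054,0.006,0.037,0.056],[0.007,0.006,0.054,0.006,0.037,0.056],[0,0,0,0,0,0],[0,0,0,0,0,0]]
  jaw: 0.033

```text
clock: 11.08
position: [0.4761, -0.1376, 0.0986]
ee_rot: [-3.064, 0.675, 0.002]
force: [0.2, -0.2, 1.4]
width: 0.361
gripper_force: 0.0
```

```bash
python3 - <<'E'
from h import *
from cell import arm
t=load("t4");s=load("s4")
def ray(d,u,v): p=world(d,u,v,1.0)-d["xyz"];return d["xyz"],p/np.linalg.norm(p)
def tri(a,b):
  (o1,d1),(o2,d2)=ray(t,*a),ray(s,*b)
  k=np.linalg.lstsq(np.stack([d1,-d2],1),o2-o1,rcond=None)[0];p,q=o1+k[0]*d1,o2+k[1]*d2
  return (p+q)/2,np.linalg.norm(p-q)
k,e1=tri((293.4,194.),(258.4,212.8));c,e2=tri((296.6,165.4),(231.8,213.6));v=c-k
print("knob",k.round(4),e1,"collar",c.round(4),e2,"len",np.linalg.norm(v),"dir",(v/np.linalg.norm(v)).round(3))
# scissors again, seen from top in the picture with the arm up (t4): any move?
for d,b in((t,(325,240,55,80)),(s,(305,265,75,35))):
  x,y,w,h=b;H=cv2.cvtColor(d["pixels"][y:y+h,x:x+w],cv2.COLOR_RGB2HSV);m=(H[...,0]>95)&(H[...,0]<125)&(H[...,1]>110);print(m.sum())
st=arm.observe();print(st["position"],st["joints"].round(3))
x=np.array([.904,-.425,0]);rows([.474,-.143,.0205],frame(x,[0,0,-1]),4)
E
```

```text
knob [0.6424 0.005  0.2529] 0.0003688770640671649 collar [ 0.7149 -0.0012  0.2436] 0.00043082210358213276 len 0.07337638841912396 dir [ 0.988 -0.085 -0.127]
0
237
[ 0.47606174 -0.13759326  0.09858824] [ 0.391  0.432 -0.279  2.03   0.173  0.703 -2.   ]
4 rows of [0.0001, 0.0015, 0.0195] [-0.0009, 0.0005, 0.0015] | total [0.0006 0.0061 0.0781] [-0.0036  0.0021  0.006 ]
```

>>> arm_command:
  targets:
    - [[0,0.002,0.02,0,0,0],[0,0.002,0.02,0,0,0.003],[0,0.002,0.02,0,0,0.003],[0,0,0.018,0,0,0],[0,0,0,0,0,0],[0,0,0,0,0,0]]

```text
clock: 11.82
position: [0.4736, -0.1432, 0.0207]
ee_rot: [-3.062, 0.686, -0.001]
force: [0.3, -0.4, -0.6]
width: 0.359
gripper_force: 0.0
```

>>> arm_command:
  targets:
    - [[0,0,0,0,0,0],[0,0,0,0,0,0],[0,0,0,0,0,0],[0,0,0,0,0,0],[0,0,0,0,0,0]]
  jaw: 0
  newtons: 40

```text
clock: 12.45
position: [0.4724, -0.1432, 0.0195]
ee_rot: [-3.062, 0.687, 0.002]
force: [-0.8, 1.0, 5.9]
width: 0.165
gripper_force: 40.0
```

>>> arm_command:
  targets:
    - [[0,0,-0.04,0,0,0],[0,0,-0.05,0,0,0],[0,0,-0.05,0,0,0],[0,0,-0.05,0,0,0],[0,0,0,0,0,0]]

```text
clock: 13.08
position: [0.4743, -0.1443, 0.2126]
ee_rot: [-3.062, 0.687, -0.007]
force: [0.0, 0.1, -1.2]
width: 0.164
gripper_force: 40.0
```

```bash
cat >> h.py <<'E'
PD=np.array([.988,-.085,-.127]);PD/=np.linalg.norm(PD);KE=np.array([.636,.0055,.2537])
def hang(off,lean=14,dv=0.,loop=(.044,-.022,.015)):
    "TCP pose with big-loop centre off m before knob end on peg axis, dv below it"
    up=np.array([0,0,1])-PD*PD[2];up/=np.linalg.norm(up);right=np.cross(PD,up)
    a=np.radians(lean);Rt=frame(np.cos(a)*up+np.sin(a)*right,PD)
    return KE-PD*off-up*dv-Rt.apply(loop),Rt
E
python3 - <<'E'
from h import *
p,Rt=hang(.05);print(p);rows(p,Rt)
rows([.45,-.12,.25],Rt)
E
```

```text
[0.56476952 0.00088665 0.21433077]
9 rows of [0.0021, -0.0185, 0.005] [0.047, 0.1528, -0.0104] | total [ 0.0198 -0.1699 -0.0009] [ 0.4232  1.3754 -0.0932]
9 rows of [-0.0006, -0.0023, -0.0056] [0.047, 0.1528, -0.0104] | total [-0.0322 -0.0117 -0.0375] [ 0.4232  1.3754 -0.0932]
```

>>> arm_command:
  targets:
    - [[-0.001,-0.002,-0.006,0.047,0.153,-0.01],[-0.001,-0.002,-0.006,0.047,0.153,-0.01],[-0.001,-0.002,-0.006,0.047,0.153,-0.01],[-0.001,-0.002,-0.006,0.047,0.153,-0.01],[-0.001,-0.002,-0.006,0.047,0.153,-0.01],[-0.001,-0.002,-0.006,0.047,0.153,-0.01],[-0.001,-0.002,-0.006,0.047,0.153,-0.01],[-0.001,-0.002,-0.006,0.047,0.153,-0.01],[-0.001,-0.002,-0.006,0.047,0.153,-0.01],[0,0,0,0,0,0]]

```text
clock: 14.32
position: [0.4161, -0.126, 0.3276]
ee_rot: [-2.635, 0.424, -1.344]
force: [0.3, 0.2, -1.2]
width: 0.161
gripper_force: 40.0
```

```bash
python3 - <<'E'
from h import *
from cell import arm
st=arm.observe();print(st["position"],st["joints"].round(3),st["force"])
p,Rt=hang(.06);rows(p,Rt)
E
```

```text
[ 0.41611467 -0.12600428  0.32755714] [-0.141 -0.397  0.42   2.57  -1.317  0.117 -0.303] [ 0.27819381  0.21097279 -1.20159425]
4 rows of [-0.0201, -0.0285, 0.0427] [0.0137, 0.1259, -0.0117] | total [-0.049  -0.1168  0.1791] [ 0.0547  0.5035 -0.0468]
```

>>> arm_command:
  targets:
    - [[-0.01,-0.028,0.04,0,0.03,0],[-0.01,-0.028,0.04,0.01,0.08,0],[-0.015,-0.028,0.04,0.01,0.09,0],[-0.015,-0.028,0.04,0.02,0.1,-0.02],[0,0,0,0,0.1,0],[0,0,0,0.01,0.1,-0.02],[0,0,0,0,0,0]]

```text
clock: 15.2
position: [0.4131, -0.0715, 0.3542]
ee_rot: [-2.612, 0.354, -1.399]
force: [-0.0, 0.8, -1.8]
width: 0.164
gripper_force: 40.0
```

```bash
python3 - <<'E'
from h import *
from cell import arm
st=arm.observe();print(st["position"],st["joints"].round(3),st["force"])
print(R.from_rotvec(st["ee_rot"]).as_matrix().round(2))
p,Rt=hang(.06);print(p);rows(p,Rt)
E
```

```text
[ 0.41306235 -0.07151643  0.35416313] [ 0.044 -0.436  0.097  2.57  -1.317  0.117 -0.431] [-0.00550077  0.83610689 -1.77342143]
[[ 0.54 -0.13  0.83]
 [-0.28 -0.96  0.03]
 [ 0.8  -0.25 -0.55]]
[0.55488704 0.00173687 0.21560109]
4 rows of [-0.0223, -0.0135, 0.0465] [0.004, 0.1172, -0.0037] | total [-0.055  -0.0549  0.1966] [ 0.0158  0.4688 -0.0147]
```

```bash
cat > fk.py <<'E'
import numpy as np,itertools
from scipy.spatial.transform import Rotation as R
from scipy.optimize import least_squares
from cell import arm
D=[([1.07743548,.43519753,.02497176,1.57409464,-.01161399,1.13399229,-.07508187],[.23782934,-.57746279,.24496169],[-3.08037832,-.609532182,.000665]),
([.39940843,.05977644,-.37089129,2.25706921,.02409794,.80900389,-1.54894897],[.33839437,-.06507503,.18806054],[-3.138,-.014,-.031]),
([-.15,.414,-.422,2.08,.304,.679,-2.521],[.44966,.16597,.10052],[3.124,-.272,.051]),
([-.067,.214,-.502,1.898,.147,1.035,-2.377],[.44579,.17073,.25451],[3.125,-.273,.055]),
([.151,.562,-.383,1.326,.13,1.504,-1.885],[.61341,.00809,.28038],[-3.101,.143,.35]),
([.371,.289,-.37,1.39,.078,1.704,-1.662],[.48322,-.1012,.42421],[-3.102,.149,.348]),
([.391,.432,-.279,2.03,.173,.703,-2.],[.47606,-.13759,.09859],[-3.064,.675,.002]),
([-.141,-.397,.42,2.57,-1.317,.117,-.303],[.41611,-.126,.32756],[-2.635,.424,-1.344]),
([.044,-.436,.097,2.57,-1.317,.117,-.431],[.41306,-.07152,.35416],[-2.612,.354,-1.399])]
def chain(q,P,sg):
    y0,y7=P[0],P[1];off=P[2:].reshape(8,3)
    T=R.identity();p=np.zeros(3)+off[0]
    ax="zyzyzyz"
    for i in range(7):
        a=sg[i]*q[i]+(y0 if i==0 else y7 if i==6 else 0)
        T=T*R.from_euler(ax[i],a);p=p+T.apply(off[i+1])
    return p,T
def res(P,sg):
    o=[]
    for q,p,r in D:
        a,T=chain(q,P,sg);o+=list(a-p)+list(.3*(T.inv()*R.from_rotvec(r)).as_rotvec())
    return np.array(o+list(1e-3*P[2:]))
def fit():
    best=None
    for s in itertools.product([1,-1],repeat=4):
        sg=(s[0],1,s[1],1,s[2],1,s[3])
        for y0 in(0,-2.2):
          P=np.zeros(26);P[0]=y0;P[2:]=np.array([0,0,.2,0,0,.1,0,0,.3,0,0,0,0,0,.3,0,0,0,0,0,.1,0,0,.1])
          f=least_squares(res,P,args=(sg,),max_nfev=60)
          if best is None or f.cost<best[0].cost: best=(f,sg)
    return best
E
python3 - <<'E'
from fk import *
f,sg=fit();print(f.cost,sg,f.x[:2].round(4));print(f.x[2:].reshape(8,3).round(4))
r=f.fun[:54].reshape(9,6);print(np.abs(r).max(1).round(4))
np.savez("fk.npz",P=f.x,sg=sg)
E
```

```text
7.531333937633389e-07 (-1, 1, -1, 1, -1, 1, -1) [-0.      1.5707]
[[ 6.000e-04 -4.000e-04  1.369e-01]
 [-2.400e-03 -1.840e-02  1.369e-01]
 [ 1.200e-03 -1.840e-02  2.787e-01]
 [-8.000e-04 -7.700e-03  2.787e-01]
 [-5.000e-04 -7.700e-03  2.142e-01]
 [ 5.000e-04 -7.000e-04  2.142e-01]
 [-1.200e-03 -7.000e-04  1.762e-01]
 [-1.000e-04 -2.000e-04  1.762e-01]]
[0.0001 0.0001 0.0004 0.0002 0.0005 0.0003 0.0002 0.0001 0.0002]
```

```bash
cat >> fk.py <<'E'
LO=np.array([-2.62,-.44,-1.27,.08,-1.32,.12,-2.74]);HI=np.array([2.62,2.09,1.32,2.57,4.46,2,2.74])
try:
    _f=np.load("fk.npz");FP,FS=_f["P"],_f["sg"]
except Exception: pass
def ik(p,Rt,q0,w=.02):
    mid=np.clip(q0,LO+.03,HI-.03)
    def f(q):
        a,T=chain(q,FP,FS);return np.r_[(a-p)*10,3*(T.inv()*Rt).as_rotvec(),w*(q-mid)*.1]
    s=least_squares(f,mid,bounds=(LO+.02,HI-.02),max_nfev=80)
    return s.x,np.abs(f(s.x)[:6]).max()
E
python3 - <<'E'
from fk import *
import h
from h import frame,PD,KE
def pose(off,al,yaw=0,lean=14,loop=(.044,-.022,.015)):
    a=np.radians(al);z=R.from_euler('z',yaw,degrees=True).apply([np.cos(a)*PD[0]/np.hypot(*PD[:2]),np.cos(a)*PD[1]/np.hypot(*PD[:2]),-np.sin(a)])
    up=np.array([0,0,1])-z*z[2];up/=np.linalg.norm(up);rt=np.cross(z,up);l=np.radians(lean)
    Rt=frame(np.cos(l)*up+np.sin(l)*rt,z);return KE-PD*off-Rt.apply(loop),Rt
rng=np.random.default_rng(0)
for off,al,yaw in[(.02,7,0),(.02,20,0),(.02,30,0),(.02,40,0),(-.03,7,0),(-.03,15,0),(-.03,25,0)]:
  p,Rt=pose(off,al,yaw);S=[]
  for i in range(30):
    q,e=ik(p,Rt,LO+(HI-LO)*rng.random(7))
    if e<.01: S.append(q)
  S=np.array(S);print(off,al,yaw,p.round(3),len(S))
  if len(S):
    m=np.minimum(S-LO,HI-S).min(1)
    for k in (S[:,4]<1.5,S[:,4]>=1.5):
      if k.any(): i=np.flatnonzero(k)[m[k].argmax()];print("   ",S[i].round(2),"margin",m[i].round(2),k.sum())
E
```

```text
0.02 7 0 [ 0.595 -0.002  0.21 ] 0
0.02 20 0 [ 0.585 -0.001  0.216] 0
0.02 30 0 [ 0.578 -0.     0.222] 16
    [ 0.27  0.34 -0.65  2.54  2.5   0.87  1.74] margin 0.03 16
0.02 40 0 [0.573 0.    0.229] 14
    [ 0.54  0.26 -0.88  2.41  2.16  0.54  2.12] margin 0.16 14
-0.03 7 0 [ 0.644 -0.006  0.204] 15
    [ 0.3   0.91 -0.72  2.55  2.83  1.78  1.8 ] margin 0.02 15
-0.03 15 0 [ 0.638 -0.005  0.207] 17
    [ 0.59  0.95 -1.15  2.52  2.68  1.6   2.13] margin 0.05 17
-0.03 25 0 [ 0.631 -0.005  0.213] 18
    [ 0.48  0.58 -0.9   2.47  2.53  1.11  1.91] margin 0.1 18
```

```bash
cat >> fk.py <<'E'
from h import frame,PD,KE
def pose(off,al,yaw=0,lean=14,dv=0,loop=(.044,-.022,.015)):
    a=np.radians(al);f=PD[:2]/np.hypot(*PD[:2]);z=R.from_euler('z',yaw,degrees=True).apply([np.cos(a)*f[0],np.cos(a)*f[1],-np.sin(a)])
    up=np.array([0,0,1])-z*z[2];up/=np.linalg.norm(up);rt=np.cross(z,up);l=np.radians(lean)
    Rt=frame(np.cos(l)*up+np.sin(l)*rt,z);return KE-PD*off-[0,0,dv]-Rt.apply(loop),Rt
SC=np.array([[-.124,0,.015],[.076,-.02,.015],[.07,.03,.015],[0,.095,-.06],[0,-.095,-.06],[0,0,.019]])
def info(q):
    p,T=chain(q,FP,FS);S=T.apply(SC)+p
    return p,T,S
def plan(qs,n):
    "joint-space polyline -> rows (tool shift, turn)"
    for k in range(len(qs)-1):
        q0,q1=np.array(qs[k]),np.array(qs[k+1])
        for i in range(n[k]):
            a=q0+(q1-q0)*i/n[k];b=q0+(q1-q0)*(i+1)/n[k]
            p,T,_=info(a);p2,T2,S=info(b)
            print([round(float(v),3) for v in np.r_[T.inv().apply(p2-p),(T.inv()*T2).as_rotvec()]],"|",p2.round(2),"minz",S[:,2].min().round(2),"maxx",S[:,0].max().round(2),"y",S[:,1].min().round(2),S[:,1].max().round(2),"turn",round(float(np.linalg.norm((T.inv()*T2).as_rotvec())),2))
E
python3 - <<'E'
from fk import *
rng=np.random.default_rng(1)
q=arm.observe()["joints"];p,Rt=pose(.07,38);S=[]
for i in range(60):
  a,e=ik(p,Rt,LO+(HI-LO)*rng.random(7))
  if e<.01:S.append(a)
S=np.array(S);m=np.minimum(S-LO,HI-S).min(1)
for i in np.argsort(-m)[:4]:print(S[i].round(2),m[i].round(2))
Q=S[m.argmax()];np.save("Q.npy",Q);print(p)
plan([q,Q],[26])
E
```

```text
[ 0.68  0.22 -1.07  2.51  2.21  0.61  2.03] 0.06
[ 0.41  0.15 -0.76  2.53  2.29  0.55  1.9 ] 0.04
[ 0.3   0.13 -0.65  2.53  2.31  0.53  1.87] 0.04
[ 0.24  0.12 -0.58  2.54  2.32  0.53  1.85] 0.03
[0.52467628 0.00433597 0.23399059]
[-0.017, -0.008, 0.007, 0.011, -0.048, -0.252] | [ 0.41 -0.06  0.34] minz 0.23 maxx 0.47 y -0.16 0.03 turn 0.26
[-0.016, -0.01, 0.007, 0.019, -0.049, -0.25] | [ 0.41 -0.05  0.32] minz 0.22 maxx 0.47 y -0.14 0.04 turn 0.26
[-0.014, -0.012, 0.007, 0.027, -0.049, -0.248] | [ 0.4  -0.04  0.31] minz 0.21 maxx 0.46 y -0.13 0.04 turn 0.25
[-0.013, -0.014, 0.007, 0.035, -0.046, -0.247] | [ 0.4  -0.03  0.29] minz 0.21 maxx 0.46 y -0.11 0.04 turn 0.25
[-0.011, -0.015, 0.007, 0.042, -0.041, -0.246] | [ 0.39 -0.03  0.27] minz 0.21 maxx 0.44 y -0.13 0.05 turn 0.25
[-0.009, -0.015, 0.007, 0.047, -0.035, -0.245] | [ 0.38 -0.02  0.25] minz 0.21 maxx 0.43 y -0.14 0.05 turn 0.25
[-0.007, -0.015, 0.007, 0.051, -0.029, -0.244] | [ 0.37 -0.03  0.24] minz 0.22 maxx 0.41 y -0.15 0.05 turn 0.25
[-0.005, -0.015, 0.007, 0.053, -0.022, -0.243] | [ 0.36 -0.03  0.22] minz 0.2 maxx 0.41
[... 1317 characters left out ...]
 0.15 maxx 0.46 y -0.18 0.02 turn 0.23
[-0.01, -0.018, 0.003, 0.054, -0.011, -0.225] | [ 0.43 -0.09  0.19] minz 0.14 maxx 0.48 y -0.16 0.02 turn 0.23
[-0.009, -0.022, 0.003, 0.061, -0.008, -0.221] | [ 0.45 -0.08  0.2 ] minz 0.13 maxx 0.49 y -0.16 0.03 turn 0.23
[-0.007, -0.025, 0.002, 0.069, -0.004, -0.217] | [ 0.47 -0.06  0.2 ] minz 0.13 maxx 0.52 y -0.14 0.03 turn 0.23
[-0.005, -0.028, 0.002, 0.076, 0.004, -0.212] | [ 0.49 -0.04  0.21] minz 0.12 maxx 0.55 y -0.12 0.04 turn 0.22
[-0.001, -0.031, 0.001, 0.082, 0.013, -0.207] | [ 0.51 -0.02  0.22] minz 0.13 maxx 0.57 y -0.1 0.07 turn 0.22
[0.004, -0.033, 0.001, 0.086, 0.025, -0.201] | [0.52 0.   0.23] minz 0.13 maxx 0.58 y -0.08 0.1 turn 0.22
```

```bash
python3 - <<'E' | sed 's/ | .*turn/ turn/' | head -12
from fk import *
q=arm.observe()["joints"];plan([q,np.load("Q.npy")],[38])
E
```

```text
[-0.011, -0.006, 0.005, 0.007, -0.033, -0.172] turn 0.18
[-0.011, -0.007, 0.005, 0.01, -0.034, -0.172] turn 0.18
[-0.01, -0.008, 0.005, 0.014, -0.034, -0.171] turn 0.17
[-0.01, -0.009, 0.005, 0.018, -0.033, -0.17] turn 0.17
[-0.009, -0.009, 0.005, 0.022, -0.032, -0.169] turn 0.17
[-0.008, -0.01, 0.005, 0.025, -0.031, -0.169] turn 0.17
[-0.007, -0.01, 0.005, 0.028, -0.028, -0.168] turn 0.17
[-0.006, -0.011, 0.005, 0.031, -0.026, -0.168] turn 0.17
[-0.005, -0.011, 0.005, 0.033, -0.023, -0.167] turn 0.17
[-0.004, -0.011, 0.005, 0.035, -0.02, -0.167] turn 0.17
[-0.003, -0.01, 0.005, 0.036, -0.016, -0.167] turn 0.17
[-0.002, -0.01, 0.005, 0.037, -0.013, -0.166] turn 0.17
```

>>> arm_command:
  targets:
    - [[-0.011,-0.006,0.005,0.007,-0.033,-0.172],[-0.011,-0.007,0.005,0.01,-0.034,-0.172],[-0.01,-0.008,0.005,0.014,-0.034,-0.171],[-0.01,-0.009,0.005,0.018,-0.033,-0.17],[-0.009,-0.009,0.005,0.022,-0.032,-0.169],[-0.008,-0.01,0.005,0.025,-0.031,-0.169],[-0.007,-0.01,0.005,0.028,-0.028,-0.168],[-0.006,-0.011,0.005,0.031,-0.026,-0.168],[-0.005,-0.011,0.005,0.033,-0.023,-0.167],[-0.004,-0.011,0.005,0.035,-0.02,-0.167]]

```text
clock: 16.45
position: [0.3707, -0.0238, 0.2399]
ee_rot: [2.011, 1.785, 0.679]
force: [-0.0, -0.5, -1.2]
width: 0.162
gripper_force: 40.0
```

```bash
python3 - <<'E' | sed 's/, *|.*turn/ turn/' | head -14
from fk import *
q=arm.observe()["joints"];print(q.round(2));plan([q,np.load("Q.npy")],[30])
E
```

```text
[ 0.22 -0.26 -0.22  2.56 -0.4   0.25  0.23]
[-0.003, -0.01, 0.004, 0.034, -0.015, -0.155] | [ 0.37 -0.03  0.23] minz 0.21 maxx 0.41 y -0.15 0.05 turn 0.16
[-0.002, -0.009, 0.004, 0.034, -0.012, -0.155] | [ 0.36 -0.03  0.22] minz 0.19 maxx 0.41 y -0.15 0.05 turn 0.16
[-0.002, -0.009, 0.004, 0.034, -0.009, -0.155] | [ 0.35 -0.03  0.21] minz 0.18 maxx 0.4 y -0.15 0.04 turn 0.16
[-0.001, -0.009, 0.004, 0.034, -0.007, -0.155] | [ 0.35 -0.04  0.21] minz 0.17 maxx 0.41 y -0.14 0.04 turn 0.16
[-0.001, -0.008, 0.004, 0.033, -0.004, -0.155] | [ 0.35 -0.04  0.2 ] minz 0.16 maxx 0.42 y -0.14 0.03 turn 0.16
[-0.001, -0.008, 0.004, 0.032, -0.002, -0.155] | [ 0.34 -0.05  0.19] minz 0.15 maxx 0.43 y -0.13 0.03 turn 0.16
[-0.001, -0.007, 0.004, 0.031, -0.001, -0.154] | [ 0.34 -0.05  0.19] minz 0.14 maxx 0.44 y -0.12 0.03 turn 0.16
[-0.001, -0.006, 0.004, 0.029, 0.0, -0.154] | [ 0.34 -0.06  0.18] minz 0.14 maxx 0.44 y -0.13 0.03 turn 0.16
[-0.001, -0.006, 0.004, 0.028, 0.001, -0.154] | [ 0.34 -0.06  0.18] minz 0.14 maxx 0.45 y -0.14 0.04 turn 0.16
[-0.001, -0.006, 0.004, 0.026, 0.002, -0.154] | [ 0.34 -0.07  0.18] minz 0.13 maxx 0.46 y -0.15 0.03 turn 0.16
[-0.002, -0.005, 0.003, 0.025, 0.001, -0.154] | [ 0.34 -0.07  0.18] minz 0.13 maxx 0.46 y -0.16 0.03 turn 0.16
[-0.002, -0.005, 0.003, 0.024, 0.001, -0.153] | [ 0.34 -0.08  0.17] minz 0.13 maxx 0.46 y -0.16 0.02 turn 0.16
[-0.003, -0.005, 0.003, 0.023, 0.0, -0.153] | [ 0.35 -0.09  0.17] minz 0.13 maxx 0.46 y -0.16 0.02 turn 0.15
```

Tracks the plan perfectly. Continue.

>>> arm_command:
  targets:
    - [[-0.003,-0.01,0.004,0.034,-0.015,-0.155],[-0.002,-0.009,0.004,0.034,-0.012,-0.155],[-0.002,-0.009,0.004,0.034,-0.009,-0.155],[-0.001,-0.009,0.004,0.034,-0.007,-0.155],[-0.001,-0.008,0.004,0.033,-0.004,-0.155],[-0.001,-0.008,0.004,0.032,-0.002,-0.155],[-0.001,-0.007,0.004,0.031,-0.001,-0.154],[-0.001,-0.006,0.004,0.029,0,-0.154],[-0.001,-0.006,0.004,0.028,0.001,-0.154],[-0.001,-0.006,0.004,0.026,0.002,-0.154]]

```text
clock: 17.7
position: [0.3384, -0.0697, 0.1783]
ee_rot: [0.268, 2.727, -0.181]
force: [-0.3, -0.4, -0.6]
width: 0.164
gripper_force: 40.0
```

```bash
python3 - <<'E' | head -12
from fk import *
q=arm.observe()["joints"];print(q.round(2));plan([q,np.load("Q.npy")],[20])
E
```

```text
[ 0.26 -0.11 -0.4   2.54  0.49  0.38  0.8 ]
[-0.002, -0.006, 0.004, 0.027, 0.0, -0.154] | [ 0.34 -0.08  0.18] minz 0.13 maxx 0.46 y -0.16 0.03 turn 0.16
[-0.002, -0.005, 0.003, 0.026, 0.0, -0.154] | [ 0.34 -0.08  0.18] minz 0.13 maxx 0.46 y -0.16 0.02 turn 0.16
[-0.003, -0.005, 0.003, 0.025, -0.0, -0.153] | [ 0.35 -0.09  0.18] minz 0.13 maxx 0.47 y -0.16 0.01 turn 0.16
[-0.003, -0.005, 0.003, 0.024, -0.001, -0.153] | [ 0.35 -0.09  0.18] minz 0.13 maxx 0.47 y -0.16 0.01 turn 0.15
[-0.004, -0.006, 0.003, 0.024, -0.002, -0.152] | [ 0.36 -0.1   0.18] minz 0.14 maxx 0.47 y -0.16 -0.01 turn 0.15
[-0.005, -0.006, 0.003, 0.024, -0.003, -0.151] | [ 0.37 -0.1   0.18] minz 0.14 maxx 0.47 y -0.17 -0.02 turn 0.15
[-0.005, -0.007, 0.003, 0.024, -0.004, -0.15] | [ 0.38 -0.1   0.18] minz 0.15 maxx 0.46 y -0.18 -0.01 turn 0.15
[-0.006, -0.007, 0.003, 0.025, -0.006, -0.149] | [ 0.39 -0.1   0.18] minz 0.15 maxx 0.46 y -0.18 -0.0 turn 0.15
[-0.006, -0.008, 0.003, 0.027, -0.007, -0.148] | [ 0.4  -0.1   0.18] minz 0.16 maxx 0.46 y -0.18 0.0 turn 0.15
[-0.006, -0.009, 0.002, 0.029, -0.007, -0.147] | [ 0.41 -0.1   0.18] minz 0.15 maxx 0.46 y -0.18 0.01 turn 0.15
[-0.006, -0.011, 0.002, 0.032, -0.008, -0.145] | [ 0.42 -0.1   0.19] minz 0.14 maxx 0.47 y -0.17 0.02 turn 0.15
```

>>> arm_command:
  targets:
    - [[-0.002,-0.006,0.004,0.027,0,-0.154],[-0.002,-0.005,0.003,0.026,0,-0.154],[-0.003,-0.005,0.003,0.025,0,-0.153],[-0.003,-0.005,0.003,0.024,-0.001,-0.153],[-0.004,-0.006,0.003,0.024,-0.002,-0.152],[-0.005,-0.006,0.003,0.024,-0.003,-0.151],[-0.005,-0.007,0.003,0.024,-0.004,-0.15],[-0.006,-0.007,0.003,0.025,-0.006,-0.149],[-0.006,-0.008,0.003,0.027,-0.007,-0.148],[-0.006,-0.009,0.002,0.029,-0.007,-0.147]]

```text
clock: 18.95
position: [0.4056, -0.099, 0.1828]
ee_rot: [-1.705, 2.236, -0.853]
force: [-0.1, -0.4, -0.8]
width: 0.161
gripper_force: 40.0
```

```bash
python3 - <<'E'
from fk import *
q=arm.observe()["joints"];print(q.round(2));plan([q,np.load("Q.npy")],[10])
p,Rt=pose(.07,38);print(ik(p,Rt,q))
E
```

```text
[ 0.19  0.03 -0.47  2.55  1.33  0.49  1.4 ]
[-0.006, -0.01, 0.003, 0.03, -0.004, -0.149] | [ 0.42 -0.1   0.19] minz 0.14 maxx 0.47 y -0.17 0.02 turn 0.15
[-0.006, -0.011, 0.003, 0.032, -0.005, -0.147] | [ 0.43 -0.09  0.19] minz 0.14 maxx 0.48 y -0.17 0.02 turn 0.15
[-0.006, -0.013, 0.002, 0.036, -0.005, -0.144] | [ 0.44 -0.09  0.19] minz 0.13 maxx 0.49 y -0.16 0.02 turn 0.15
[-0.005, -0.014, 0.002, 0.039, -0.005, -0.141] | [ 0.45 -0.08  0.19] minz 0.13 maxx 0.49 y -0.15 0.03 turn 0.15
[-0.004, -0.016, 0.002, 0.043, -0.003, -0.138] | [ 0.47 -0.07  0.2 ] minz 0.12 maxx 0.51 y -0.14 0.03 turn 0.15
[-0.003, -0.017, 0.001, 0.047, -0.001, -0.135] | [ 0.48 -0.06  0.2 ] minz 0.12 maxx 0.53 y -0.13 0.03 turn 0.14
[-0.001, -0.019, 0.001, 0.051, 0.003, -0.132] | [ 0.49 -0.04  0.21] minz 0.12 maxx 0.55 y -0.11 0.04 turn 0.14
[0.001, -0.02, 0.001, 0.054, 0.008, -0.129] | [ 0.5  -0.03  0.22] minz 0.12 maxx 0.56 y -0.1 0.06 turn 0.14
[0.003, -0.021, 0.0, 0.057, 0.013, -0.126] | [ 0.51 -0.01  0.22] minz 0.12 maxx 0.57 y -0.09 0.08 turn 0.14
[0.006, -0.021, -0.0, 0.058, 0.02, -0.123] | [0.52 0.   0.23] minz 0.13 maxx 0.58 y -0.08 0.1 turn 0.14
(array([ 0.18829987,  0.11773264, -0.53110751,  2.54075518,  2.33327018,
        0.52331251,  1.83920664]), np.float64(3.6921974364975323e-06))
```

>>> arm_command:
  targets:
    - [[-0.006,-0.01,0.003,0.03,-0.004,-0.149],[-0.006,-0.011,0.003,0.032,-0.005,-0.147],[-0.006,-0.013,0.002,0.036,-0.005,-0.144],[-0.005,-0.014,0.002,0.039,-0.005,-0.141],[-0.004,-0.016,0.002,0.043,-0.003,-0.138],[-0.003,-0.017,0.001,0.047,-0.001,-0.135],[-0.001,-0.019,0.001,0.051,0.003,-0.132],[0.001,-0.02,0.001,0.054,0.008,-0.129],[0.003,-0.021,0,0.057,0.013,-0.126],[0.006,-0.021,0,0.058,0.02,-0.123]]

```text
clock: 20.2
position: [0.5254, 0.0036, 0.2341]
ee_rot: [-2.724, 0.456, -1.345]
force: [0.5, -0.0, -0.9]
width: 0.164
gripper_force: 40.0
```

```bash
python3 - <<'E'
from fk import *
from h import rows,pix
p,Rt=pose(.07,38);rows(p,Rt)
st=arm.observe();print(st["joints"].round(2),st["position"])
d=arm.get_image("top");np.savez("t5.npz",**d);e=arm.get_image("side");np.savez("s5.npz",**e)
T=R.from_rotvec(st["ee_rot"])
L=T.apply([[.044,-.022,.015],[.044,.022,.015]])+st["position"];print("loops pred",L.round(3));print(np.stack(pix(d,L)).round(1).tolist(),np.stack(pix(e,L)).round(1).tolist())
a=cv2.resize if 0 else None
import cv2
im=np.hstack([cv2.resize(d["pixels"][150:250,260:360],None,fx=4,fy=4,interpolation=2),cv2.resize(e["pixels"][165:265,220:320],None,fx=4,fy=4,interpolation=2)])
cv2.imwrite("pics/j1.png",im[:,:,::-1])
E
```

```text
1 rows of [-0.0007, -0.0005, -0.0006] [-0.0002, -0.0016, -0.0013] | total [-0.0007 -0.0005 -0.0006] [-0.0002 -0.0016 -0.0013]
[ 0.17  0.12 -0.52  2.54  2.33  0.53  1.84] [0.52544508 0.00361983 0.2341186 ]
loops pred [[ 0.568  0.011  0.263]
 [ 0.557 -0.031  0.254]]
[[290.3, 308.3], [224.1, 229.1]] [[287.3, 295.9], [211.8, 209.5]]
```

View pics/j1.png

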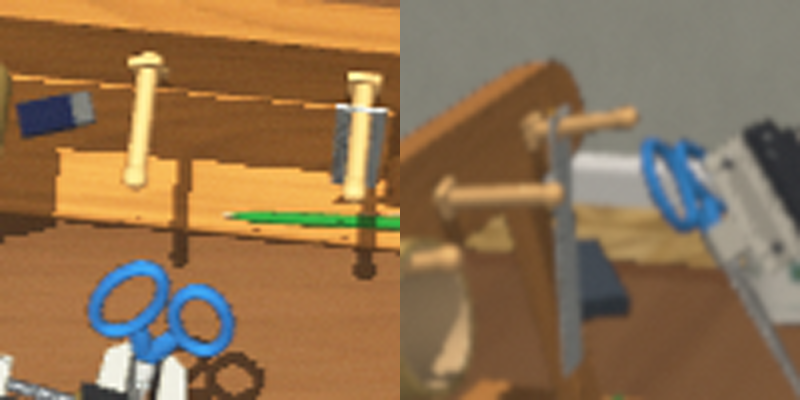

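Both views are clear: the big loop's opening is at top (292,225) and side (287,211), the knob at top (293.5,195) and side (258.5,213). I'll triangulate the loop.

```bash
python3 - <<'E'
from fk import *
from h import *
t=load("t5");s=load("s5");st=arm.observe();T=R.from_rotvec(st["ee_rot"])
g=[]
for d,b in((t,(275,205,50,40)),(s,(275,190,40,45))):
  x,y,w,h=b;k=4;I=cv2.resize(d["pixels"][y:y+h,x:x+w],None,fx=k,fy=k,interpolation=cv2.INTER_CUBIC)
  H=cv2.cvtColor(I,cv2.COLOR_RGB2HSV);m=((H[...,0]>95)&(H[...,0]<125)&(H[...,1]>100)).astype(np.uint8)
  cs,hi=cv2.findContours(m,cv2.RETR_CCOMP,cv2.CHAIN_APPROX_NONE)
  for c,hh in zip(cs,hi[0]):
    if hh[3]>=0 and len(c)>20:
      M=cv2.moments(c);q=np.array([M["m10"],M["m01"]])/M["m00"];q=(q+.5)/k-.5+[x,y];print(q,M["m00"]/k/k, cv2.minAreaRect(c)[1]);g.append(q)
def ray(d,u,v): p=world(d,u,v,1.0)-d["xyz"];return d["xyz"],p/np.linalg.norm(p)
def tri(a,b):
  (o1,d1),(o2,d2)=ray(t,*a),ray(s,*b)
  k=np.linalg.lstsq(np.stack([d1,-d2],1),o2-o1,rcond=None)[0];p,q=o1+k[0]*d1,o2+k[1]*d2
  return (p+q)/2,np.linalg.norm(p-q)
nt=[q for q in g if q[1]>214 or q[0]>300];ns=[q for q in g if q not in nt] if 0 else None
for a in g:
  for b in g:
    if a is not b and a[1]>b[1]+5:
      c,e=tri(a,b);print(a.round(1),b.round(1),c.round(4),e.round(4),"in tool",T.inv().apply(c-st["position"]).round(4))
E
```

```text
[309.71129386 229.68432018] 95.0 (49.497474670410156, 39.59797668457031)
[291.74129292 224.44461557] 126.8125 (39.59797668457031, 66.46803283691406)
[286.89324528 210.96880454] 65.65625 (73.34302520751953, 18.782970428466797)
[309.7 229.7] [291.7 224.4] [ 0.5666 -0.0325  0.2128] 0.0059 in tool [0.0175 0.0292 0.0479]
[309.7 229.7] [286.9 211. ] [ 0.5689 -0.0318  0.2474] 0.0233 in tool [0.0451 0.0213 0.0285]
[291.7 224.4] [286.9 211. ] [0.568  0.0075 0.2634] 0.0028 in tool [ 0.0453 -0.0191  0.0153]
```

```bash
sed -i 's/lean=14,dv=0,loop=(.044,-.022,.015)/lean=14,dv=0,loop=(.045,-.0195,.015)/' fk.py; python3 - <<'E'
from fk import *
from h import rows
q=arm.observe()["joints"]
for a in [(.03,38,0,-18,0),(.015,36,0,-18,0),(0,35,0,-18,0),(-.015,32,0,-18,0),(-.03,25,0,-10,0),(-.033,18,0,0,0),(-.033,14,0,8,.008),(-.033,14,0,14,.016)]:
  p,Rt=pose(*a);q,e=ik(p,Rt,q);print(a,p.round(3),q.round(2),round(float(e),4))
p,Rt=pose(.03,38,0,-18);rows(p,Rt)
E
```

```text
(0.03, 38, 0, -18, 0) [ 0.569 -0.021  0.238] [ 0.16  0.16 -0.37  2.46  2.48  0.45  2.35] 0.0
(0.015, 36, 0, -18, 0) [ 0.585 -0.023  0.235] [ 0.17  0.21 -0.39  2.46  2.54  0.52  2.31] 0.0
(0, 35, 0, -18, 0) [ 0.6   -0.024  0.232] [ 0.18  0.24 -0.39  2.44  2.57  0.56  2.29] 0.0
(-0.015, 32, 0, -18, 0) [ 0.616 -0.025  0.229] [ 0.19  0.3  -0.41  2.45  2.63  0.67  2.25] 0.0
(-0.03, 25, 0, -10, 0) [ 0.633 -0.021  0.219] [ 0.19  0.44 -0.46  2.49  2.69  0.97  2.06] 0.0
(-0.033, 18, 0, 0, 0) [ 0.639 -0.014  0.211] [ 0.19  0.59 -0.51  2.53  2.73  1.29  1.87] 0.0
(-0.033, 14, 0, 8, 0.008) [ 0.642 -0.008  0.199] [ 0.18  0.72 -0.54  2.55  2.75  1.5   1.74] 0.0
(-0.033, 14, 0, 14, 0.016) [ 0.642 -0.003  0.19 ] [ 0.19  0.76 -0.58  2.55  2.74  1.54  1.66] 0.0
4 rows of [0.0079, 0.0051, 0.0085] [0.0001, -0.0005, -0.1404] | total [0.0349 0.0131 0.0339] [ 5.000e-04 -2.100e-03 -5.617e-01]
```

>>> arm_command:
  targets:
    - [[0.008,0.005,0.0085,0,-0.0005,-0.14],[0.008,0.005,0.0085,0,-0.0005,-0.14],[0.008,0.005,0.0085,0,-0.0005,-0.14],[0.008,0.005,0.0085,0,-0.0005,-0.14],[0,0,0,0,0,0],[0,0,0,0,0,0]]

```text
clock: 21.05
position: [0.5683, -0.0217, 0.2372]
ee_rot: [2.663, 0.293, 1.279]
force: [0.8, -0.4, -0.4]
width: 0.166
gripper_force: 40.0
```

```bash
python3 - <<'E'
from fk import *
from h import rows,pix
import cv2
p,Rt=pose(.03,38,0,-18);rows(p,Rt,1)
st=arm.observe();print(st["joints"].round(2))
d=arm.get_image("top");np.savez("t6.npz",**d);e=arm.get_image("side");np.savez("s6.npz",**e)
im=np.hstack([cv2.resize(d["pixels"][155:235,260:340],None,fx=5,fy=5,interpolation=2),cv2.resize(e["pixels"][175:255,220:300],None,fx=5,fy=5,interpolation=2)])
cv2.imwrite("pics/j2.png",im[:,:,::-1])
p,Rt=pose(.004,36,0,-18);rows(p,Rt,3)
E
```

```text
1 rows of [0.0011, -0.0002, 0.0004] [0.0016, 0.0021, -0.0079] | total [ 0.0011 -0.0002  0.0004] [ 0.0016  0.0021 -0.0079]
[ 0.17  0.16 -0.39  2.46  2.46  0.45  2.36]
3 rows of [0.0042, 0.0012, 0.0081] [-0.0031, 0.0116, -0.0021] | total [0.013  0.0037 0.0241] [-0.0093  0.0347 -0.0062]
```

View pics/j2.png

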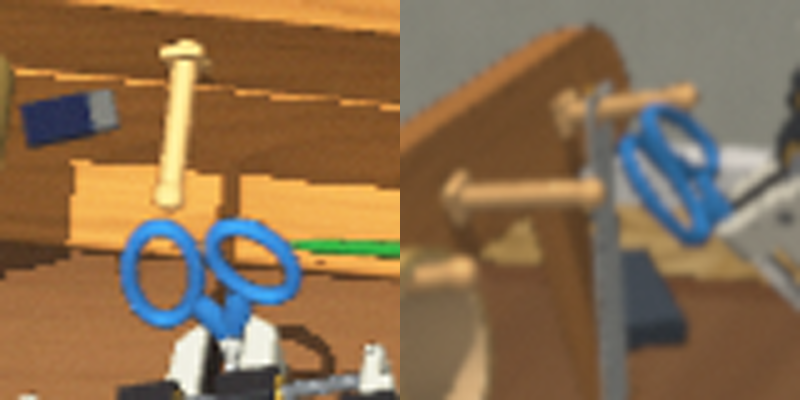

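The loop is well lined up: in the top crop its opening is at (163,272), on the peg's extended axis, and in the side crop at (665,185) against an axis row of about 190. I'll push it over the knob.

>>> arm_command:
  targets:
    - [[0.004,0.001,0.008,0,0.012,0],[0.004,0.001,0.008,0,0.012,0],[0.004,0.001,0.008,0,0.012,0],[0,0,0,0,0,0]]

```text
clock: 21.65
position: [0.5961, -0.0234, 0.2325]
ee_rot: [2.64, 0.303, 1.328]
force: [-0.2, -0.2, -2.0]
width: 0.165
gripper_force: 40.0
```

```bash
python3 - <<'E'
from fk import *
from h import rows,pix
p,Rt=pose(-.018,32,0,-18);rows(p,Rt,3)
E
```

```text
3 rows of [0.003, 0.0011, 0.0071] [-0.0102, 0.0216, -0.0016] | total [0.0094 0.0035 0.0211] [-0.0305  0.0648 -0.0047]
```

>>> arm_command:
  targets:
    - [[0.003,0.001,0.007,-0.01,0.022,0],[0.003,0.001,0.007,-0.01,0.022,0],[0.003,0.001,0.007,-0.01,0.022,0],[0,0,0,0,0,0]]

```text
clock: 22.15
position: [0.6181, -0.025, 0.2283]
ee_rot: [2.577, 0.29, 1.41]
force: [-1.3, 0.7, -0.9]
width: 0.163
gripper_force: 40.0
```

```bash
python3 - <<'E'
from fk import *
from h import rows,pix
import cv2
st=arm.observe();print(st["force"],st["position"],st["joints"].round(2))
d=arm.get_image("top");e=arm.get_image("side")
im=np.hstack([cv2.resize(d["pixels"][155:235,260:340],None,fx=5,fy=5,interpolation=2),cv2.resize(e["pixels"][175:255,210:290],None,fx=5,fy=5,interpolation=2)])
cv2.imwrite("pics/j3.png",im[:,:,::-1])
p,Rt=pose(-.035,22,0,-6);rows(p,Rt,4)
E
```

```text
[-1.25090756  0.66028371 -0.87517954] [ 0.61805508 -0.02502047  0.22828107] [ 0.2   0.31 -0.43  2.44  2.62  0.67  2.25]
4 rows of [-0.0001, -0.002, 0.0061] [-0.0092, 0.0426, 0.0512] | total [ 0.0017 -0.0077  0.0243] [-0.0367  0.1705  0.2047]
```

View pics/j3.png

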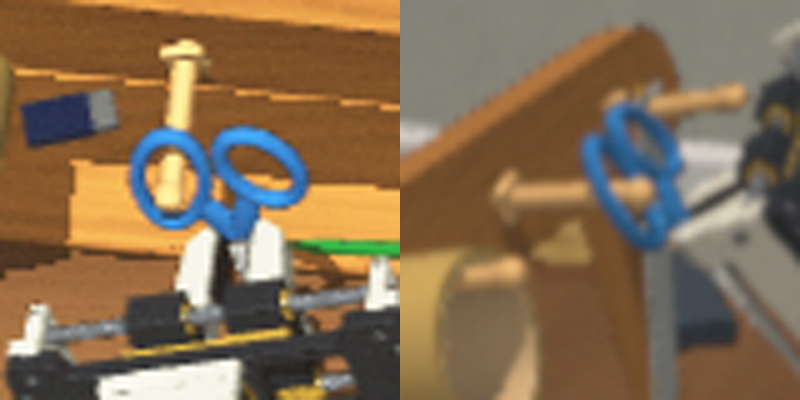

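The peg's knob is through the big loop in both views: top crop (170,200) inside the ring, side crop (645,192) on the robot's side of it. That was my tenth and last picture. I'll go further in, straighten up and lower.

>>> arm_command:
  targets:
    - [[0,-0.002,0.006,-0.009,0.043,0.051],[0,-0.002,0.006,-0.009,0.043,0.051],[0,-0.002,0.006,-0.009,0.043,0.051],[0,-0.002,0.006,-0.009,0.043,0.051],[0,0,0,0,0,0]]

```text
clock: 22.88
position: [0.6387, -0.0188, 0.2149]
ee_rot: [2.52, 0.026, 1.692]
force: [0.1, 0.4, -0.9]
width: 0.164
gripper_force: 40.0
```

```bash
python3 - <<'E'
from fk import *
from h import rows
st=arm.observe();print(st["force"],st["position"],st["joints"].round(2))
p,Rt=pose(-.04,15,0,10,.008);rows(p,Rt,4)
E
```

```text
[ 0.12650446  0.39964674 -0.86988234] [ 0.63873039 -0.01878785  0.21492401] [ 0.21  0.51 -0.51  2.5   2.7   1.11  1.99]
4 rows of [-0.0032, -0.0031, 0.0033] [0.0007, 0.0307, 0.0699] | total [-0.0109 -0.0138  0.0137] [0.0029 0.1226 0.2797]
```

>>> arm_command:
  targets:
    - [[-0.003,-0.003,0.003,0.001,0.031,0.07],[-0.003,-0.003,0.003,0.001,0.031,0.07],[-0.003,-0.003,0.003,0.001,0.031,0.07],[-0.003,-0.003,0.003,0.001,0.031,0.07],[0,0,0,0,0,0]]

```text
clock: 23.5
position: [0.6473, -0.0075, 0.2002]
ee_rot: [-2.428, 0.316, -1.88]
force: [-0.5, 0.2, -0.7]
width: 0.165
gripper_force: 40.0
```

```bash
python3 - <<'E'
from fk import *
from h import rows
st=arm.observe();print(st["force"],st["position"],st["joints"].round(2))
p,Rt=pose(-.04,14,0,15,.017);rows(p,Rt,4)
E
```

```text
[-0.4828235   0.23115818 -0.68911237] [ 0.64733243 -0.00752541  0.20017786] [ 0.21  0.71 -0.58  2.53  2.74  1.45  1.74]
4 rows of [-0.003, -0.0006, 0.001] [0.0006, 0.0039, 0.022] | total [-0.012  -0.0028  0.004 ] [0.0025 0.0156 0.0881]
```

```bash
python3 - <<'E'
from fk import *
from h import rows
p,Rt=pose(-.04,14,0,15,.014);rows(p+[0,.008,0],Rt,4)
E
```

```text
4 rows of [-0.0028, -0.0027, 0.0006] [0.0006, 0.0039, 0.022] | total [-0.0107 -0.0111  0.0026] [0.0025 0.0156 0.0881]
```

>>> arm_command:
  targets:
    - [[-0.002,-0.003,0.001,0,0.004,0.022],[-0.002,-0.003,0.001,0,0.004,0.022],[-0.003,-0.003,0.001,0,0.004,0.022],[-0.003,-0.002,0,0,0.004,0.022],[0,0,0,0,0,0],[0,0,0,0,0,0]]

```text
clock: 24.25
position: [0.6494, 0.0051, 0.1926]
ee_rot: [-2.357, 0.418, -1.866]
force: [0.8, 0.8, -0.7]
width: 0.163
gripper_force: 40.0
```

>>> arm_command:
  targets:
    - [[-0.001,0,0,0,0,0],[-0.001,0,0,0,0,0],[0,0,0,0,0,0]]

```text
clock: 24.62
position: [0.649, 0.0056, 0.1909]
ee_rot: [-2.356, 0.418, -1.866]
force: [0.9, 0.1, -1.0]
width: 0.16
gripper_force: 40.0
```

>>> arm_command:
  targets:
    - [[-0.001,0,0,0,0,0],[-0.001,0,0,0,0,0],[0,0,0,0,0,0]]

```text
clock: 25.0
position: [0.6487, 0.0063, 0.1892]
ee_rot: [-2.355, 0.418, -1.867]
force: [0.9, 1.5, 0.2]
width: 0.167
gripper_force: 40.0
```

>>> arm_command:
  targets:
    - [[-0.001,0,0,0,0,0],[-0.001,0,0,0,0,0],[0,0,0,0,0,0]]

```text
clock: 25.38
position: [0.6486, 0.0069, 0.1879]
ee_rot: [-2.354, 0.418, -1.868]
force: [0.1, -1.2, 4.7]
width: 0.165
gripper_force: 40.0
```

>>> arm_command:
  targets:
    - [[-0.001,0,0,0,0,0],[-0.001,0,0,0,0,0],[0,0,0,0,0,0]]

```text
clock: 25.75
position: [0.6487, 0.0073, 0.1871]
ee_rot: [-2.351, 0.418, -1.871]
force: [1.2, -0.9, 8.7]
width: 0.159
gripper_force: 40.0
```

```bash
python3 - <<'E'
from fk import *
st=arm.observe();T=R.from_rotvec(st["ee_rot"]);p=st["position"]
L=T.apply([.045,-.0195,.015])+p
s=(L-KE)@PD;c=KE+PD*s;print("loop along peg from knob end",s,"offset",(L-c).round(4))
k=T.inv().apply(c-p);print("peg point in scissors x,y:",k[1],k[0]+.023)
G=T.apply([.010-.023,0,.015])+p;print("COM rel to peg",(G-c).round(4))
print(T.as_matrix().round(2))
E
```

```text
loop along peg from knob end 0.04115010346774325 offset [-0.0014  0.0101 -0.0178]
peg point in scissors x,y: -0.014522252336481129 0.08782123250150786
COM rel to peg [-0.0161  0.0077 -0.0772]
[[ 0.2  -0.15  0.97]
 [-0.28 -0.96 -0.09]
 [ 0.94 -0.25 -0.24]]
```

>>> arm_command:
  targets:
    - [[0.001,0,0,0,0,0],[0,0,0,0,0,0],[0,0,0,0,0,0],[0,0,0,0,0,0]]
  jaw: 0.02

```text
clock: 26.25
position: [0.6478, 0.007, 0.1859]
ee_rot: [-2.357, 0.418, -1.866]
force: [-0.7, 0.0, 0.3]
width: 0.217
gripper_force: 0.0
```

>>> arm_command:
  targets:
    - [[0,0,0,0,0,0],[0,0,0,0,0,0],[0,0,0,0,0,0],[0,0,0,0,0,0]]
  jaw: 0.036

```text
clock: 26.75
position: [0.648, 0.0071, 0.1863]
ee_rot: [-2.356, 0.418, -1.866]
force: [0.0, 0.2, -0.3]
width: 0.394
gripper_force: 0.0
```

```bash
cat > chk.py <<'E'
from h import *
from cell import arm
e=arm.get_image("side");d=arm.get_image("top")
st=arm.observe();print(st["clock"],st["position"],st["force"],st["joints"].round(2))
for n,I in(("side",e),("top",d)):
    H=cv2.cvtColor(I["pixels"],cv2.COLOR_RGB2HSV);m=(H[...,0]>95)&(H[...,0]<125)&(H[...,1]>110)
    b=(200,150,120,130) if n=="side" else (270,150,60,80)
    x,y,w,h=b;v,u=np.nonzero(m[y:y+h,x:x+w]);P=world(I,u+x,v+y);P=P[(P[:,2]>.12)&(P[:,2]<.34)&(P[:,0]>.5)&(P[:,0]<.75)]
    if len(P)>20:
        c=np.median(P,0);n3=np.linalg.svd(P-P.mean(0),full_matrices=False)[2][2];print(n,len(P),"blue median",c.round(3),"zrange",np.percentile(P[:,2],[2,98]).round(3),"x",np.percentile(P[:,0],[5,95]).round(3),"normal",n3.round(2))
E
python3 chk.py
```

```text
26.85 [0.64802004 0.00706365 0.18627529] [ 0.01527399 -0.14365417  0.1026669 ] [ 0.18  0.78 -0.61  2.53  2.71  1.56  1.67]
side 192 blue median [0.681 0.007 0.216] zrange [0.192 0.259] x [0.673 0.688] normal [-0.98  0.21 -0.06]
top 160 blue median [ 0.675 -0.013  0.245] zrange [0.201 0.263] x [0.668 0.686] normal [-0.97  0.21 -0.08]
```

```bash
python3 - <<'E'
from fk import *
from h import rows
st=arm.observe();q=st["joints"];T0=R.from_rotvec(st["ee_rot"]);p0=st["position"]
prev=(p0,T0)
for x,z,al,n in[(.636,.183,18,2),(.61,.178,28,2),(.57,.172,38,3),(.50,.20,45,3)]:
  _,Rt=pose(0,al,0,16);p=np.array([x,.007,z]);q,e=ik(p,Rt,q)
  rel=(prev[1].inv()*Rt).as_rotvec();d=prev[1].inv().apply(p-prev[0])
  A=sum(R.from_rotvec(rel*i/n).as_matrix() for i in range(n))
  print(n,np.linalg.solve(A,d).round(3).tolist(),(rel/n).round(3).tolist(),q.round(2),round(float(e),4));prev=(p,Rt)
E
```

```text
2 [-0.003, 0.001, -0.005] [-0.008, -0.035, 0.008] [ 0.21  0.72 -0.64  2.54  2.67  1.43  1.66] 0.0
2 [-0.006, 0.003, -0.011] [-0.024, -0.084, -0.0] [ 0.31  0.57 -0.75  2.52  2.52  1.12  1.76] 0.0
3 [-0.008, 0.003, -0.01] [-0.016, -0.056, -0.0] [ 0.4   0.44 -0.82  2.5   2.35  0.82  1.88] 0.0
3 [-0.007, 0.004, -0.024] [-0.011, -0.039, 0.0] [ 0.43  0.17 -0.79  2.52  2.13  0.47  2.02] 0.0
```

>>> arm_command:
  targets:
    - [[-0.003,0.001,-0.005,-0.008,-0.035,0.008],[-0.003,0.001,-0.005,-0.008,-0.035,0.008],[-0.006,0.003,-0.011,-0.024,-0.084,0],[-0.006,0.003,-0.011,-0.024,-0.084,0],[-0.008,0.003,-0.01,-0.016,-0.056,0],[-0.008,0.003,-0.01,-0.016,-0.056,0],[-0.008,0.003,-0.01,-0.016,-0.056,0],[-0.007,0.004,-0.024,-0.011,-0.039,0],[-0.007,0.004,-0.024,-0.011,-0.039,0],[-0.007,0.004,-0.024,-0.011,-0.039,0]]

```text
clock: 28.1
position: [0.5011, 0.0089, 0.2007]
ee_rot: [-2.789, 0.513, -1.167]
force: [-0.3, -1.2, -0.6]
width: 0.393
gripper_force: 0.0
```

>>> arm_command:
  targets:
    - [[0,0,0,0,0,0],[0,0,0,0,0,0],[0,0,0,0,0,0],[0,0,0,0,0,0],[0,0,0,0,0,0],[0,0,0,0,0,0],[0,0,0,0,0,0],[0,0,0,0,0,0]]

```text
clock: 29.1
position: [0.5022, 0.0089, 0.2006]
ee_rot: [-2.788, 0.513, -1.169]
force: [-0.7, 0.1, -0.3]
width: 0.388
gripper_force: 0.0
```

```bash
cat >> chk.py <<'E'
# peg: pale-yellow pixels near collar/knob in side depth
H0=np.array([.7172,-.0025,.2437])
for I,b in((e,(222,200,45,25)),(d,(285,160,20,42))):
    x,y,w,h=b;H=cv2.cvtColor(I["pixels"],cv2.COLOR_RGB2HSV);P=world(I,*np.meshgrid(np.arange(x,x+w),np.arange(y,y+h)))
    m=(abs(P[...,1]-.002)<.02)&(P[...,2]>.22)&(P[...,2]<.28)&(P[...,0]<.712)&~((H[y:y+h,x:x+w,0]>90)&(H[y:y+h,x:x+w,0]<130));Q=P[m]
    if len(Q): print("peg pts",len(Q),"x",np.percentile(Q[:,0],[1,99]).round(3),"mean",Q.mean(0).round(3))
E
python3 chk.py; sleep 0; python3 chk.py | head -4
```

```text
29.2 [0.5022519  0.00884652 0.2006022 ] [-0.45622978  0.04412738  0.21019662] [ 0.3   0.15 -0.66  2.52  2.14  0.45  1.98]
side 190 blue median [0.678 0.006 0.215] zrange [0.191 0.259] x [0.671 0.685] normal [-0.99  0.15  0.02]
top 191 blue median [ 0.675 -0.014  0.24 ] zrange [0.199 0.262] x [0.669 0.682] normal [-0.99  0.15  0.02]
peg pts 132 x [0.638 0.712] mean [0.673 0.009 0.248]
peg pts 164 x [0.636 0.712] mean [0.675 0.002 0.251]
29.3 [0.50225562 0.008867   0.20062584] [-0.01129805 -0.31156873  0.70042614] [ 0.3   0.15 -0.66  2.52  2.14  0.45  1.98]
side 188 blue median [0.678 0.008 0.214] zrange [0.19  0.259] x [0.671 0.685] normal [-0.99  0.16  0.03]
top 192 blue median [ 0.675 -0.014  0.242] zrange [0.2   0.264] x [0.669 0.683] normal [-0.99  0.16  0.02]
peg pts 139 x [0.637 0.712] mean [0.674 0.008 0.247]
```

The scissors hang still and upright (normal along the peg), the knob end hasn't moved, and the gripper is clear. Handing in.

```bash
python3 -c "
from cell import arm
print(arm.sign_off())"
```

```text
the job is handed in; nothing more can be done
None
```

I pushed the peg into the empty hole until its collar met the rail, hung the scissors on it by the bigger loop with the blades down, and handed the job in at about 29 s; the sign-off gave no verdict, and the arm never went near the mug or the remote.

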